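# Change the biscuit ovens' power board over to the generator and lock it there

## Task

The mains feed is about to be worked on: change the power board over to the generator and lock it there. Never switch a supply under load: both circuits (orange oven lever, white dough roller lever) go off before the blue mains lever, then the yellow slide goes fully across, then the green generator lever on, and only then the oven back on; the generator cannot carry the dough roller, so that stays off, every lever ends fully home, and nothing that is blocked is forced. Finally lay the red lock bar in its two yellow saddles beside the slide's handle, so that nobody can change the board back, and leave the other things on the table where they stand.

Things in the scene. Friction and masses are not known exactly. Their poses are not given: they have to be found in the camera images.
- board: grey power board, fixed on the table, 170 (x) by 380 mm (y), aluminium deck 75 mm above the table. Origin: middle of its underside; x to its back, y to its left, z up. Four levers stand in a row on the deck, their hinges at x = 0: from the left mains (y = +145 mm), generator (+77), then oven and dough roller in either order (+5, -63). Behind them runs the yellow slide
- slide (a joint): yellow slide of the board: 0 = mains position (right), 0.040 m = generator position (left, board's +y); takes about 4 N, stays where left, stops at both ends. Its teeth reach between the lever stems 20 to 30 mm above the deck. At 0 they stop the generator lever at about 0.35 rad, at 0.040 the mains lever, in between every lever. Any lever that is on holds the slide within 5 mm of its end
- slide_handle (a point): point in the slide's upright black handle, 50 mm above the deck; the handle is 30 mm (board x) by 12 mm (board y) and stands from 10 to 65 mm above the deck at the slide's right end: board x = +35 mm, y = -135 mm in the mains position, -95 mm in the generator position
- mains_lever (a joint): the mains lever (blue grip): 0 rad = off, leaning to the board's front (-x); 0.9 = on, leaning to the back (+x); upright at 0.45. Hinge along the board's y, 60 mm above the table; takes 2 to 3 N at the grip and stays where it is left. Starts on.
- mains_grip (a point): point in the mains lever's grip 105 mm from the hinge: off, 45 mm in front of the hinge line and 155 mm above the table; on, 45 mm behind it. The grip is round, 19 to 23 mm thick, from 47 mm below to 15 mm above this point along the lever; the stem below is 10 mm wide (y), 12 mm thick
- gen_lever (a joint): the generator lever (green grip): 0 rad = off, leaning to the board's front (-x); 0.9 = on, leaning to the back (+x); upright at 0.45. Hinge along the board's y, 60 mm above the table; takes 2 to 3 N at the grip and stays where it is left. Starts off.
- gen_grip (a point): point in the generator lever's grip 105 mm from the hinge: off, 45 mm in front of the hinge line and 155 mm above the table; on, 45 mm behind it. The grip is round, 19 to 23 mm thick, from 47 mm below to 15 mm above this point along the lever; the stem below is 10 mm wide (y), 12 mm thick
- oven_lever (a joint): the oven lever (orange grip): 0 rad = off, leaning to the board's front (-x); 0.9 = on, leaning to the back (+x); upright at 0.45. Hinge along the board's y, 60 mm above the table; takes 2 to 3 N at the grip and stays where it is left. Starts on.
- oven_grip (a point): point in the oven lever's grip 105 mm from the hinge: off, 45 mm in front of the hinge line and 155 mm above the table; on, 45 mm behind it. The grip is round, 19 to 23 mm thick, from 47 mm below to 15 mm above this point along the lever; the stem below is 10 mm wide (y), 12 mm thick
- roller_lever (a joint): the dough roller lever (white grip): 0 rad = off, leaning to the board's front (-x); 0.9 = on, leaning to the back (+x); upright at 0.45. Hinge along the board's y, 60 mm above the table; takes 2 to 3 N at the grip and stays where it is left. Starts on.
- roller_grip (a point): point in the dough roller lever's grip 105 mm from the hinge: off, 45 mm in front of the hinge line and 155 mm above the table; on, 45 mm behind it. The grip is round, 19 to 23 mm thick, from 47 mm below to 15 mm above this point along the lever; the stem below is 10 mm wide (y), 12 mm thick
- oven_switch: black 104 x 44 mm plate flat on the deck under the oven lever, in one of the two circuit places; origin in its middle under the lever's hinge line, same axes as the board
- roller_switch: the like plate under the dough roller lever, in the other circuit place
- lock_seat (a point): where the middle of the lock bar's underside lies once the bar rests in both saddles, along the board's x: board x = +6, y = -134 mm, 103 mm above the table. In the mains position the slide's handle stands in this place; in the generator position its side is 25 mm clear of the seated bar (to the left). Axes as the board's
- front_saddle (a point): slot bottom of the front yellow saddle (board x = -52 mm; the rear one is alike at x = +64 mm): 28 mm above the deck. Each saddle is 10 mm thick (x), open at the top; the slot is 22 mm wide (y) and 19 mm deep, with flared lips that end 56 mm above the deck, 44 mm apart over their outsides
- lock_bar: loose lock bar, red with a black middle, 150 mm long (its x) by 16 mm wide (y) by 22 mm high (z), 0.11 to 0.23 kg, lying on the table to the right of the board. Origin: middle of its underside
- sprinkle_0: small tub of red sprinkles, 44 mm wide, 70 mm high, standing about; origin under its middle
- sprinkle_1: small tub of yellow sprinkles, 44 mm wide, 70 mm high, standing about; origin under its middle
- timer: red and white kitchen timer, 62 mm wide, 58 mm high, standing about; origin under its middle
- white_mug: white cup, 83 x 108 mm with its handle, 68 mm high, standing about; origin under its middle
- clip_jar: glass clip-top jar, 78 mm wide, 103 mm high, standing about; origin under its middle
- cutter_round: round steel cutter, 52 mm wide, 26 mm high, standing about; origin under its middle
- tumbler: drinking glass, 81 mm wide, 91 mm high, standing about; origin under its middle

How it is judged:
By the outcome, as a careful person would: the job done as asked, in the order asked, and still so for the second after the job is handed in, with the robot touching nothing.
It also fails if it takes over 72 s, if anything falls off the work surface, if the arm or the gripper's body presses on something with over 40 N, if the wrist force passes 120 N, or if a joint passes its speed limit or range.

## Robot

A 6-joint arm with a two-finger parallel gripper is mounted at the origin on a cart in front of the work surface, level with it; the furniture and walls round the work are solid. World frame = base frame: x ahead of the robot, y to its left, z up, the work surface at z = 0. Lengths are in m, angles in rad, forces in N, time in s.
With the tool pointing down it reaches from about 0.375 to 0.9 m from the base axis. Payload 3.1 kg.
Tool frame: the origin (TCP) lies at the very end of the fingers, on their centre line; the grasp point (between the pads) lies 19 mm behind it (hold_point_z is the distance from the TCP to the grasp point, in m); z points along the fingers, x is the direction in which the jaws open and shut, and the axes are right-handed (so a half turn about z gives the same grasp; the last joint's range is limited). The gripper opens to 87 mm and grips with 3 to 60 N. Pads are 19 mm wide; open, the fingers measure 117 mm over their backs; the gripper's body (75 mm by 190 mm) begins 51 mm behind the grasp point.
Start: joints at [1.157, 0.527, 1.433, -0, 1.181, -0.178], TCP at [0.145, 0.608, 0.223] pointing down, gripper open.
Joint ranges: [-3.08, 3.08], [-0.75, 2.2], [0.22, 2.44], [-1.43, 4.57], [0, 2.65], [-2.85, 2.85]. Speed limits (rad/s): [2.79, 2.79, 3.14, 3.14, 3.14, 3.14].

## Interface

Orientations are given as a unit quaternion [x, y, z, w].
In Python, from rig import * gives the robot as it stands.
- The arm moves only by the tool carry_out, never from a script. Its argument "deltas" is a list of rows, each a list of 7 numbers: the closure, from -1 (fully open) to 1 (shut), then the shift along the tool's x, y, z in units of 25 mm (1.0 is 25 mm), then the turn, a rotation vector about the tool's x, y, z in degrees. In form: [[jaw, x, y, z, rx, ry, rz], ...]. A call has 1 to 8 rows; each row is the pose to reach, as a shift and turn from the pose commanded when the call began, along the tool's axes at that moment; what a row does not reach only later rows make up. A row lasts 1/10 s, in which the tool goes at most 50 mm and 8.59 degrees, less where a joint would pass 70% of its speed; a pose out of reach is approached as far as the arm can. A call with a gripper value outside its range is refused whole. The fingers move at their own pace and stop on an object; "force" is the grip in N (left out, the last holds). Time passes only in rows, so rows that repeat a pose let the fingers close. It gives the time, the measured TCP pose, the force and the opening at its end, in the units of the state.
- get_obs(): the state, without advancing time (a new reading comes with each control period).
- camera(name): name is "scene" or "top" or "wrist"; returns (picture, depth): 480x640x3 uint8, red, green, blue; 480x640 float32, m along the optical axis (not along the pixel's ray), 0 where there is no reading.
- camera_info(name): a dict with "mtx" (3x3 intrinsics, pixels), "dist_coeffs" ([k1, k2, p1, p2, k3] as OpenCV has them; the pictures are not rectified), "origin" and "rotation" of the camera in the world. Camera axes: x right, y down, z forward; pixel columns grow to the right and rows downward; lengths in m; the calibration is good to about 2 mm. A picture is of the moment at which its call begins: read the wrist's pose just before it. camera_info takes no time and is no camera call; for the wrist camera it gives the pose at the moment of the call.
- hand_in(): hands the job in, once; it reports no verdict.
Trained networks look in the newest picture that a camera, given by its name, has taken for a name from the list of things; names that differ only in an ending like _2 or _b are one class to them, and where a whole thing is asked for, a point or a joint stands for the part that bears it (a point fixed in the world has none). Each returns a list of dicts, best first, with "score" (0 to 1); they miss things now and then, are a little off and sometimes report something else, mostly with a low value. They report only what shows in the picture. A call takes as long as a camera call.
- spot_in(camera, target): "pixel" ([row, column] in pixels, amid what is visible of it).
The state is a dict: "time": time; "q": joint angles; "joint_velocities": joint speeds; "joint_torque": joint torques, N m; "position": TCP position; "tool_rot": TCP orientation; "ft_force": force on the tool from outside, world axes, zero at the start; "moment": the same for the moment, N m; "grip_width": finger opening in m.
Only numpy, scipy, OpenCV 4.12 (cv2) and the standard library are available. Lean on these libraries where they do the work, as an engineer would, in place of code of your own. Each camera call takes 0.05 s, during which the arm holds its last target.

## Working session

There is one attempt and no reset: what is moved stays moved. The work goes in short steps, Python scripts to look and compute and a tool call to move; the robot and the scene stay as the last step left them, time stands still between calls to the robot, and variables do not carry over. Pictures are saved under pics/ and viewed, and the job is handed in when it is done.

Besides the shell and the picture viewer there is one more tool, called after "Emit:" as name([rows], argument=value, ...), one row to a line, values as JSON. carry_out: Moves the arm, as the interface text tells. Its arguments: {"type":"object","properties":{"deltas":{"type":"array"},"force":{"type":"number"}},"required":["deltas"]}

```bash
ls; mkdir -p pics
python3 - <<'E'
from rig import *
import cv2,numpy as np
o=get_obs(); print(o)
for n in ["scene","top","wrist"]:
    p,d=camera(n); cv2.imwrite(f"pics/{n}0.png",p[:,:,::-1]); np.save(f"/tmp/{n}_d.npy",d); np.save(f"/tmp/{n}_p.npy",p)
    ci=camera_info(n); print(n,ci)
E
```

```text
pics
{'time': 0.0, 'q': array([ 1.15751450e+00,  5.28468082e-01,  1.43390756e+00,  1.20464046e-05,
        1.18140520e+00, -1.78471215e-01]), 'joint_velocities': array([-0.00106036,  0.00036723,  0.00130749, -0.0009901 , -0.00044424,
        0.00256247]), 'joint_torque': array([-2.43193521e-03, -4.40031731e+01, -1.76592475e+01,  6.32846332e-02,
        5.81239408e-02, -2.10115841e-04]), 'position': array([0.14506068, 0.60717324, 0.2215688 ]), 'tool_rot': array([ 7.85067443e-01,  6.19409326e-01, -9.68222016e-04,  5.09532398e-04]), 'ft_force': array([-0.77473968,  0.29996779,  0.15251947]), 'moment': array([-0.00347052, -0.0331651 ,  0.03402734]), 'grip_width': 0.08717214739943578}
scene {'mtx': array([[542.15374305,   0.        , 312.36910441],
       [  0.        , 542.15374305, 236.9706071 ],
       [  0.        ,   0.        ,   1.        ]]), 'dist_coeffs': array([-0.11840671,  0.        ,  0.        ,  0.        ,  0.        ]), 'origin': array([-0.13373371, -0.82481179,  0.74220635]), 'rotation': array([ 0.8098913 , -0.29488781,  0.17794828, -0.47481751])}
top {'mtx': array([[444.04951809,   0.        , 322.17687569],
       [  0.        , 444.04951809, 237.05286731],
       [  0.        ,   0.        ,   1.        ]]), 'dist_coeffs': array([0.03036894, 0.        , 0.        , 0.        , 0.        ]), 'origin': array([0.39410658, 0.02078742, 1.42955745]), 'rotation': array([ 0.71415777, -0.69641419,  0.04951051, -0.05034549])}
wrist {'mtx': array([[383.07144675,   0.        , 325.40329378],
       [  0.        , 383.07144675, 240.92795294],
       [  0.        ,   0.        ,   1.        ]]), 'dist_coeffs': array([-0.0362853,  0.       ,  0.       ,  0.       ,  0.       ]), 'origin': array([0.07264066, 0.6243883 , 0.38439071]), 'rotation': array([0.77750684, 0.61370377, 0.08434388, 0.10833698])}
```

View pics/scene0.png

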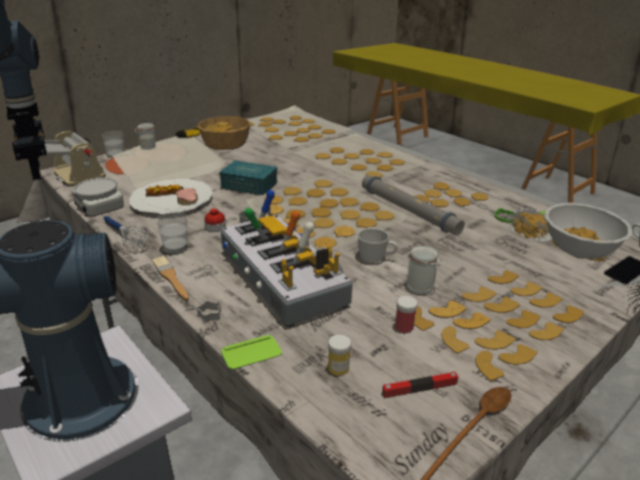

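View pics/top0.png

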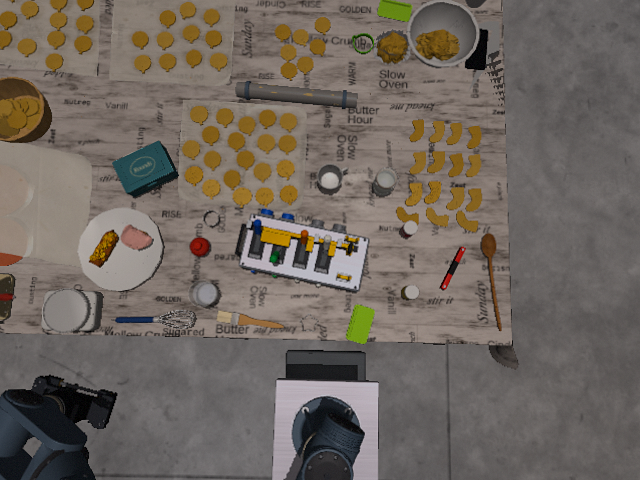

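The scene shows the board amid the table (levers blue, green, orange, white from left to right); the red bar is at about (420,383). In the top view the board is centred near (305,250) and the bar at (453,268).

```bash
cat > h.py <<'E'
from rig import *
import cv2,numpy as np
from scipy.spatial.transform import Rotation as R
def pts(n,d=None,p=None,ci=None):
    ci=ci or camera_info(n)
    if d is None: p,d=camera(n)
    K=ci['mtx'];v,u=np.mgrid[0:480,0:640].astype(float)
    uv=cv2.undistortPoints(np.stack([u.ravel(),v.ravel()],1).reshape(-1,1,2),K,ci['dist_coeffs']).reshape(480,640,2)
    c=np.concatenate([uv,np.ones((480,640,1))],2)*d[...,None]
    w=c@R.from_quat(ci['rotation']).as_matrix().T+ci['origin']
    w[d==0]=np.nan
    return w,p
def proj(n,X,ci=None):
    ci=ci or camera_info(n)
    Rm=R.from_quat(ci['rotation']).as_matrix().T
    rv=cv2.Rodrigues(Rm)[0]; return cv2.projectPoints(np.atleast_2d(X).astype(float),rv,-Rm@ci['origin'],ci['mtx'],ci['dist_coeffs'])[0].reshape(-1,2)
E
python3 - <<'E'
from h import *
for n in ["scene","top"]:
    p=np.load(f"/tmp/{n}_p.npy");d=np.load(f"/tmp/{n}_d.npy"); w,_=pts(n,d,p)
    z=w[...,2]; hsv=cv2.cvtColor(p,cv2.COLOR_RGB2HSV)
    near=(np.hypot(w[...,0]-.45,w[...,1]-.05)<.3)
    m=near&(abs(z-.075)<.006)
    lab=cv2.connectedComponentsWithStats(m.astype(np.uint8))
    i=1+np.argmax(lab[2][1:,4]); mm=lab[1]==i
    q=w[mm][:,:2]; print(n,'deck',mm.sum(),np.median(w[mm][:,2]),cv2.minAreaRect((q*1000).astype(np.float32)))
    # red bar
    mb=((hsv[...,0]<8)|(hsv[...,0]>172))&(hsv[...,1]>150)&(hsv[...,2]>90)&(z<.05)&(w[...,0]>.1)&(w[...,0]<.7)&(w[...,1]<-.1)
    q=w[mb]; print('bar',mb.sum(),q.min(0),q.max(0),cv2.minAreaRect((q[:,:2]*1000).astype(np.float32)))
    t=z[(z<.03)&(z>-.03)]; print('table',np.median(t))
for c in ["scene","top"]:
  for t in ["mains_grip","gen_grip","oven_grip","roller_grip","slide_handle","lock_bar","front_saddle","oven_switch","sprinkle_0","sprinkle_1"]:
    r=spot_in(c,t); print(c,t,[(np.round(a['pixel']),round(a['score'],2)) for a in r[:2]])
p=np.load("/tmp/top_p.npy"); cv2.imwrite("pics/topc.png",cv2.resize(p[190:330,190:390,::-1],(800,560),interpolation=cv2.INTER_CUBIC))
p=np.load("/tmp/scene_p.npy"); cv2.imwrite("pics/scenec.png",cv2.resize(p[180:330,210:410,::-1],(800,600),interpolation=cv2.INTER_CUBIC))
E
```

```text
scene deck 3798 0.07622705275416303 ((537.5309448242188, 79.91836547851562), (377.7217102050781, 165.34759521484375), 80.00689697265625)
bar 299 [ 0.43805886 -0.42968321  0.01639756] [ 0.56884842 -0.3550642   0.02533013] ((505.68585205078125, -391.4593200683594), (15.987598419189453, 145.3847198486328), 63.55158996582031)
table 0.00041720269193823434
top deck 4565 0.07484082917846302 ((538.9612426757812, 78.35966491699219), (376.6805725097656, 167.56439208984375), 79.26365661621094)
bar 133 [ 0.44215173 -0.43620597  0.00209613] [ 0.57620858 -0.35435222  0.02930627] ((509.1600646972656, -392.89715576171875), (16.563081741333008, 153.41769409179688), 62.014312744140625)
table 0.00041140336071876504
scene mains_grip [(array([218., 256.]), 0.59), (array([202., 264.]), 0.5)]
scene gen_grip [(array([218., 253.]), 0.62)]
scene oven_grip [(array([224., 290.]), 0.49)]
scene roller_grip [(array([235., 304.]), 0.64), (array([249., 302.]), 0.4)]
scene slide_handle [(array([252., 301.]), 0.76)]
scene lock_bar [(array([384., 420.]), 0.9)]
scene front_saddle [(array([270., 282.]), 0.91)]
scene oven_switch [(array([247., 284.]), 0.57), (array([237., 305.]), 0.56)]
scene sprinkle_0 [(array([354., 340.]), 0.76), (array([315., 404.]), 0.57)]
scene sprinkle_1 [(array([354., 340.]), 0.76), (array([315., 404.]), 0.57)]
top mains_grip [(array([233., 259.]), 0.65), (array([242., 286.]), 0.39)]
top gen_grip [(array([255., 274.]), 0.68)]
top oven_grip [(array([238., 285.]), 0.62), (array([234., 304.]), 0.56)]
top roller_grip [(array([250., 293.]), 0.67), (array([244., 324.]), 0.39)]
top slide_handle [(array([241., 288.]), 0.81)]
top lock_bar [(array([270., 453.]), 0.79)]
top front_saddle [(array([252., 297.]), 0.65), (array([255., 302.]), 0.49)]
top oven_switch [(array([256., 303.]), 0.68)]
top sprinkle_0 [(array([226., 410.]), 0.75), (array([292., 411.]), 0.7)]
top sprinkle_1 [(array([226., 410.]), 0.75), (array([292., 411.]), 0.7)]
```

View pics/topc.png

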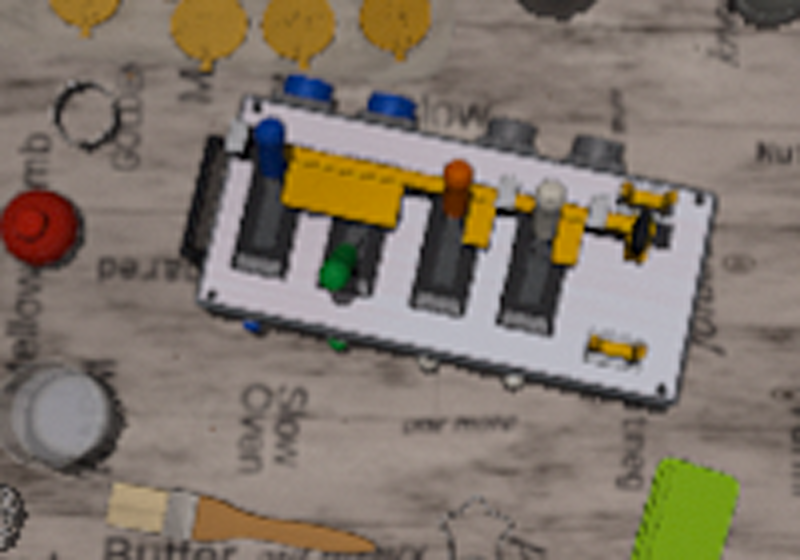

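View pics/scenec.png

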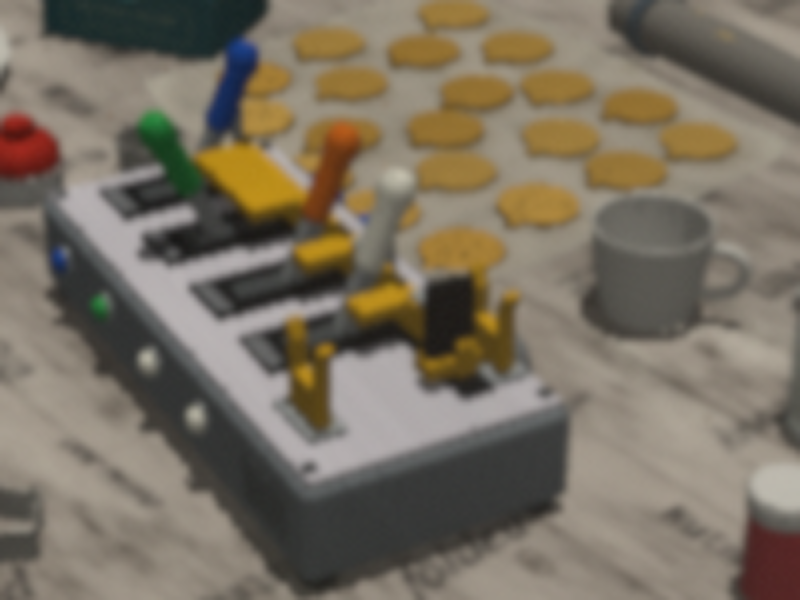

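```bash
cat >> h.py <<'E'
import json,os
def board():
    return json.load(open('board.json')) if os.path.exists('board.json') else [0.5383,0.0792,-10.35]
def b2w(x,y):
    cx,cy,a=board(); a=np.radians(a); return np.array([cx+x*np.cos(a)-y*np.sin(a),cy+x*np.sin(a)+y*np.cos(a)])
def w2b(p):
    cx,cy,a=board(); a=np.radians(a); d=np.asarray(p)[...,:2]-[cx,cy]
    return np.stack([d[...,0]*np.cos(a)+d[...,1]*np.sin(a),-d[...,0]*np.sin(a)+d[...,1]*np.cos(a)],-1)
def delta(pw,ang=None):
    "pw world TCP target, ang: desired world angle (deg) of tool x"
    o=get_obs();Rm=R.from_quat(o['tool_rot'])
    sh=Rm.inv().apply(np.asarray(pw)-o['position'])/0.025
    if ang is None: ang=90+board()[2]
    a=np.radians(ang);T=np.array([[np.cos(a),np.sin(a),0],[np.sin(a),-np.cos(a),0],[0,0,-1]]).T
    rv=(Rm.inv()*R.from_matrix(T)).as_rotvec(degrees=True)
    print('pos',o['position'].round(4),'board',w2b(o['position']).round(4),'t',round(o['time'],2),'shift',sh.round(2),'rot',rv.round(2), 'F',o['ft_force'].round(1),'w',round(o['grip_width'],4))
    return sh,rv
def tgt(x,y,z,ang=None): return delta(np.r_[b2w(x,y),z],ang)
E
python3 -c "
from h import *
tgt(-0.06,-0.0,.27)"
```

```text
pos [0.1454 0.6078 0.2225] board [-0.4815  0.4494] t 1.15 shift [-17.04  17.81  -1.9 ] rot [-0.   0.  -3.1] F [-0.1  0.   0. ] w 0.0869
```

Emit:
carry_out([
  [1,-2,2,-1.9,0,0,-3.1],
  [1,-4,4,-1.9,0,0,-3.1],
  [1,-5.5,6,-1.9,0,0,-3.1],
  [1,-7,7.5,-1.9,0,0,-3.1],
  [1,-8.5,9,-1.9,0,0,-3.1],
  [1,-9.5,10,-1.9,0,0,-3.1],
  [1,-10,10.5,-1.9,0,0,-3.1],
  [1,-10,10.5,-1.9,0,0,-3.1],
], force=30)

```text
time: 1.95
position: [0.3442, 0.3007, 0.2704]
tool_rot: [0.769, 0.639, 0.0, 0.001]
ft_force: [-0.1, 0.6, 0.3]
grip_width: 0.0308
```

```bash
python3 -c "
from h import *
tgt(-0.06,-0.0,.27)"
```

```text
pos [0.3442 0.3007 0.2704] board [-0.2307  0.1831] t 1.95 shift [-7.3   6.85  0.03] rot [ 0.08  0.03 -0.18] F [-0.1  0.6  0.3] w 0.0308
```

Emit:
carry_out([
  [1,-1,1,0,0,0,0],
  [1,-2.5,2.5,0,0,0,0],
  [1,-4,4,0,0,0,0],
  [1,-5.5,5.2,0,0,0,0],
  [1,-7,6.5,0,0,0,0],
  [1,-7.3,6.8,0,0,0,0],
  [1,-7.3,6.8,0,0,0,0],
])

```text
time: 2.65
position: [0.4782, 0.0918, 0.2701]
tool_rot: [0.769, 0.639, 0.0, 0.0]
ft_force: [0.2, 0.4, -0.2]
grip_width: 0.0003
```

Run:
```python
from h import *
ci=camera_info("wrist");p,d=camera("wrist"); np.savez('/tmp/w1.npz',p=p,d=d)
cv2.imwrite("pics/w1.png",p[:,:,::-1])
w,_=pts("wrist",d,p,ci); z=w[...,2]
m=(abs(z-.075)<.006)
lab=cv2.connectedComponentsWithStats(m.astype(np.uint8));i=1+np.argmax(lab[2][1:,4]); mm=lab[1]==i
print(mm.sum(),np.median(z[mm]),cv2.minAreaRect((w[mm][:,:2]*1000).astype(np.float32)))
tgt(-0.06,-0.0,.27)
im=p[:,:,::-1].copy()
B=[(x,y,.075) for x in(-.085,.085) for y in (-.19,.19)]+[(-.052,-.134,.103),(.064,-.134,.103),(.035,-.135,.125),(.045,.145,.155),(-.045,.077,.155),(.045,.005,.155),(.045,-.063,.155)]
X=np.array([np.r_[b2w(x,y),z] for x,y,z in B])
for u in proj("wrist",X,ci): cv2.drawMarker(im,tuple(int(round(t)) for t in u),(0,0,255),0,10)
cv2.imwrite("pics/w1o.png",im)
```

```text
34030 0.07572864065248458 ((523.9248657226562, 84.03045654296875), (375.4737854003906, 131.61801147460938), 79.65035247802734)
pos [0.4768 0.0934 0.2699] board [-0.0631  0.0029] t 2.7 shift [-0.11  0.12 -0.  ] rot [-0.06 -0.04 -0.13] F [ 0.1 -0.   0.3] w 0.0007
```

View pics/w1o.png

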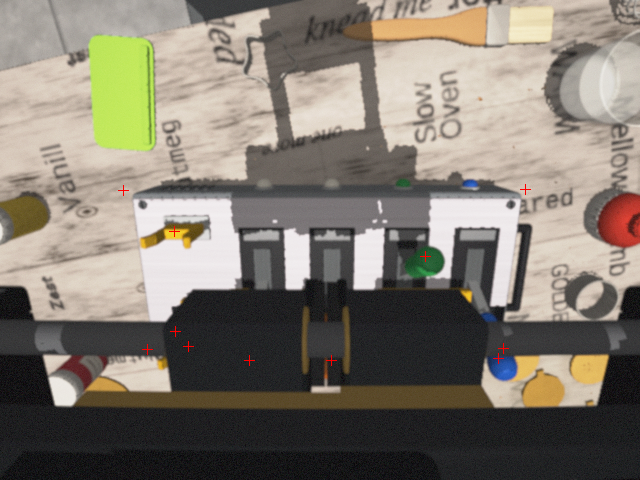

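Run:
```python
from h import *
print(w2b([.5239,.0840]))
for x,y in [(.09,.005),(.09,-.063)]: tgt(x,y,.27)
```

```text
[-0.01502806  0.00213478]
pos [0.4768 0.0934 0.2699] board [-0.0631  0.0029] t 2.7 shift [ 0.1   6.12 -0.01] rot [-0.06 -0.04 -0.13] F [ 0.1 -0.   0.3] w 0.0007
pos [0.4768 0.0934 0.2699] board [-0.0631  0.0029] t 2.7 shift [-2.62  6.13 -0.01] rot [-0.06 -0.04 -0.13] F [ 0.1 -0.   0.3] w 0.0007
```

Emit:
carry_out([
  [1,0.1,2,0,0,0,0],
  [1,0.1,4,0,0,0,0],
  [1,0.1,6.1,0,0,0,0],
  [1,0.1,6.1,0,0,0,0],
  [1,0.1,6.1,2,0,0,0],
  [1,0.1,6.1,4,0,0,0],
  [1,0.1,6.1,5.6,0,0,0],
  [1,0.1,6.1,5.6,0,0,0],
])

```text
time: 3.5
position: [0.6206, 0.0713, 0.1242]
tool_rot: [0.767, 0.641, -0.005, -0.006]
ft_force: [-1.2, -0.2, -1.0]
grip_width: 0.0003
```

Run:
```python
from h import *
tgt(-.008,.005,.13)
p,d=camera("scene"); cv2.imwrite("pics/s1.png",cv2.resize(p[130:330,180:420,::-1],(720,600),interpolation=cv2.INTER_CUBIC))
```

```text
pos [0.6206 0.0713 0.1242] board [0.0824 0.0071] t 3.5 shift [-0.07 -3.62 -0.18] rot [-0.89  0.07  0.14] F [-1.2 -0.2 -1. ] w 0.0003
```

View pics/s1.png

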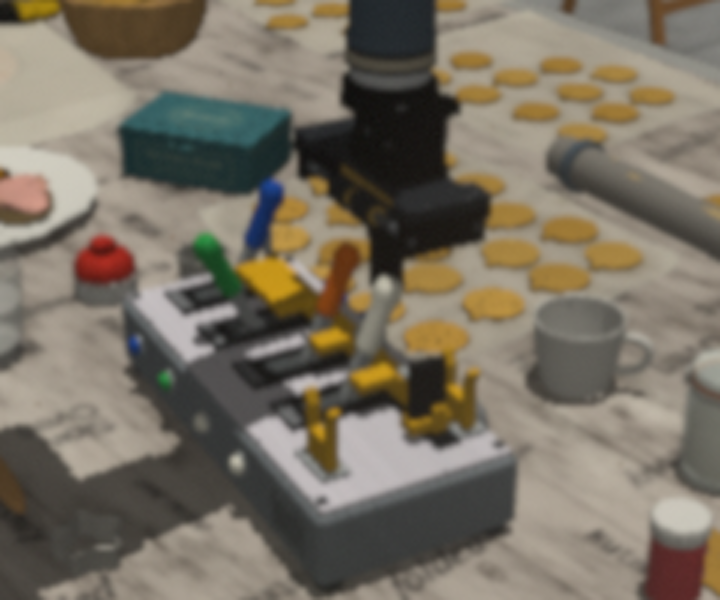

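The shut fingers stand behind the orange lever, at about (385,265) in the crop, clear of the white one.

Emit:
carry_out([
  [1,0,-0.8,0,0,0,0],
  [1,0,-1.5,0,0,0,0],
  [1,0,-2.2,0,0,0,0],
  [1,0,-2.8,0,0,0,0],
  [1,0,-3.3,0,0,0,0],
  [1,0,-3.6,0,0,0,0],
  [1,0,-3.8,0,0,0,0],
  [1,0,-3.8,0,0,0,0],
])

```text
time: 4.35
position: [0.5339, 0.0862, 0.1308]
tool_rot: [0.768, 0.641, 0.0, 0.0]
ft_force: [1.2, 1.3, 4.0]
grip_width: 0.0008
```

```bash
cat >> h.py <<'E'
def snap(name,box=(130,330,180,420),cam="scene"):
    p,d=camera(cam); a,b,c,e=box; s=min(800/(e-c),600/(b-a)); cv2.imwrite(f"pics/{name}.png",cv2.resize(p[a:b,c:e,::-1],None,fx=s,fy=s,interpolation=cv2.INTER_CUBIC))
E
python3 - <<'E'
from h import *
tgt(-.012,.005,.13); snap("s2")
E
```

```text
pos [0.5339 0.0862 0.1308] board [-0.0056  0.0061] t 4.35 shift [-0.04 -0.26  0.03] rot [ 0.05 -0.03  0.01] F [1.2 1.3 4. ] w 0.0008
```

View pics/s2.png

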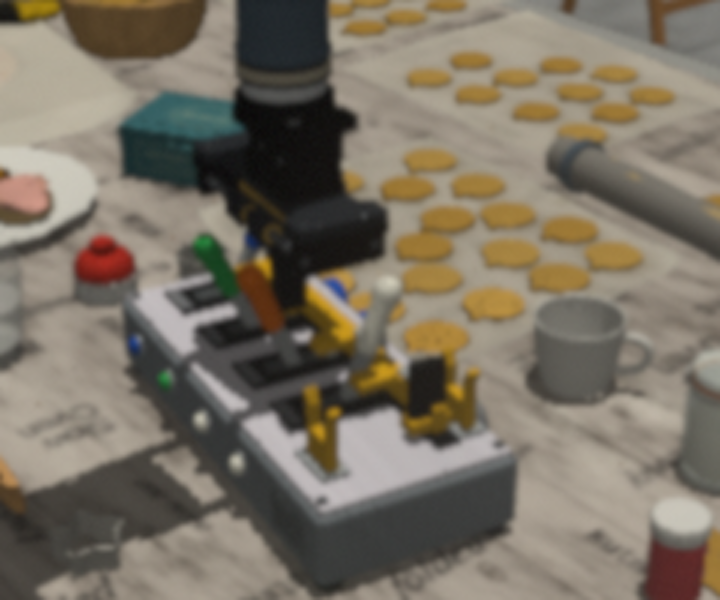

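The orange lever now leans to the front at about (262,300), nearly parallel to green. Pressing on in small steps until the stop shows in the force.

Emit:
carry_out([
  [1,0,-0.15,0,0,0,0],
  [1,0,-0.3,0,0,0,0],
  [1,0,-0.3,0,0,0,0],
])

```text
time: 4.7
position: [0.5284, 0.0867, 0.1299]
tool_rot: [0.768, 0.64, 0.001, 0.001]
ft_force: [5.6, 1.1, -0.4]
grip_width: 0.0006
```

Emit:
carry_out([
  [1,0,-0.15,0,0,0,0],
  [1,0,-0.15,0,0,0,0],
])

```text
time: 4.9
position: [0.5278, 0.0869, 0.1305]
tool_rot: [0.768, 0.64, 0.004, 0.004]
ft_force: [10.6, -0.2, -1.7]
grip_width: 0.0003
```

Emit:
carry_out([
  [1,0,-0.1,0,0,0,0],
  [1,0,-0.1,0,0,0,0],
])

```text
time: 5.1
position: [0.5275, 0.087, 0.1309]
tool_rot: [0.768, 0.64, 0.005, 0.005]
ft_force: [12.1, 0.1, -2.2]
grip_width: 0.0004
```

Stop reached at board x = -12 mm, as computed for the lever at 0 rad. Next the white lever.

Emit:
carry_out([
  [1,0,1,0,0,0,0],
  [1,0,2,-1.5,0,0,0],
  [1,0,3,-2.8,0,0,0],
  [1,-1.4,4.3,-2.8,0,0,0],
  [1,-2.7,4.3,-2.8,0,0,0],
  [1,-2.7,4.3,-1.5,0,0,0],
  [1,-2.7,4.3,0,0,0,0],
  [1,-2.7,4.3,0,0,0,0],
])

```text
time: 5.9
position: [0.6072, 0.0026, 0.1239]
tool_rot: [0.768, 0.64, -0.006, -0.007]
ft_force: [-1.6, 0.8, -0.2]
grip_width: 0.0005
```

Emit:
carry_out([
  [1,0,-0.8,0,0,0,0],
  [1,0,-1.5,0,0,0,0],
  [1,0,-2.2,0,0,0,0],
  [1,0,-2.8,0,0,0,0],
  [1,0,-3.3,0,0,0,0],
  [1,0,-3.7,0,0,0,0],
  [1,0,-3.9,0,0,0,0],
  [1,0,-3.9,0,0,0,0],
])

```text
time: 6.7
position: [0.5175, 0.0201, 0.1305]
tool_rot: [0.768, 0.641, -0.0, -0.0]
ft_force: [1.9, 1.1, 1.6]
grip_width: 0.0002
```

Run:
```python
from h import *
tgt(-.0125,-.063,.13); snap("s3")
```

```text
pos [0.5175 0.0201 0.1305] board [-0.0098 -0.0618] t 6.7 shift [-0.05 -0.11  0.02] rot [-0.05  0.    0.01] F [1.9 1.1 1.6] w 0.0002
```

View pics/s3.png

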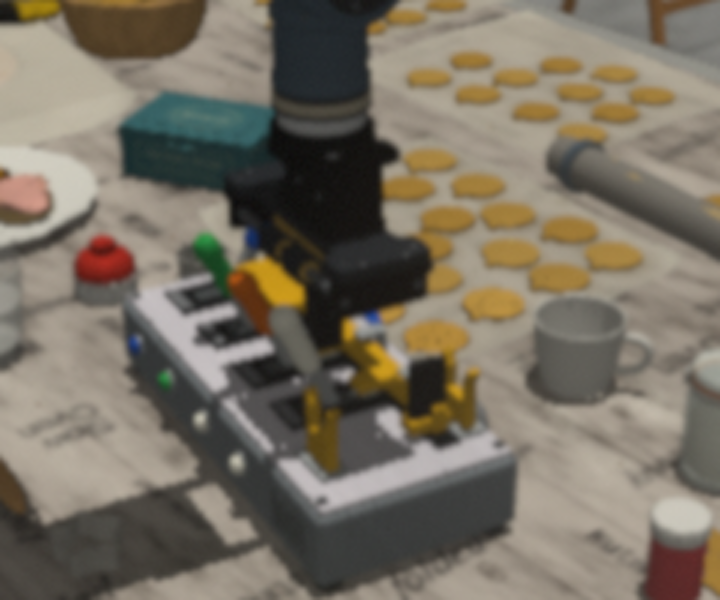

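The white lever leans to the front at about (295,345); a few mm remain.

Emit:
carry_out([
  [1,0,-0.15,0,0,0,0],
  [1,0,-0.3,0,0,0,0],
  [1,0,-0.3,0,0,0,0],
])

```text
time: 7.05
position: [0.5153, 0.0204, 0.1309]
tool_rot: [0.768, 0.64, 0.003, 0.004]
ft_force: [7.3, -0.9, -2.2]
grip_width: 0.0006
```

Emit:
carry_out([
  [1,0,-0.05,0,0,0,0],
  [1,0,-0.05,0,0,0,0],
])

```text
time: 7.25
position: [0.5152, 0.0204, 0.1311]
tool_rot: [0.768, 0.64, 0.004, 0.005]
ft_force: [10.0, 0.6, -1.5]
grip_width: 0.0004
```

Emit:
carry_out([
  [1,0,1,0,0,0,0],
  [1,0,2,-1.5,0,0,0],
  [1,1,3.2,-3,0,0,0],
  [1,2.8,4.3,-3,0,0,0],
  [1,4.6,4.3,-3,0,0,0],
  [1,6.5,4.3,-3,0,0,0],
  [1,8.3,4.3,-3,0,0,0],
  [1,8.3,4.3,-3,0,0,0],
])

```text
time: 8.05
position: [0.651, 0.212, 0.2037]
tool_rot: [0.766, 0.643, -0.001, -0.002]
ft_force: [-0.1, -0.6, 0.6]
grip_width: 0.0008
```

Run:
```python
from h import *
tgt(.09,.145,.13);
snap("s4")
```

```text
pos [0.651  0.212  0.2037] board [0.0871 0.1509] t 8.05 shift [-0.24  0.13  2.95] rot [-0.21 -0.05  0.35] F [-0.1 -0.6  0.6] w 0.0008
```

View pics/s4.png

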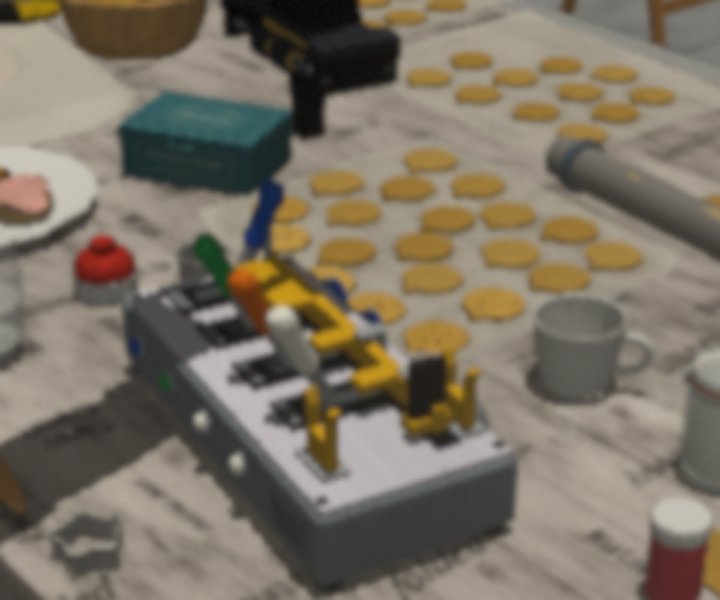

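Orange and white stand parallel to green, all at the front (off). Now blue.

Emit:
carry_out([
  [1,0,0,1,0,0,0],
  [1,0,0,2.2,0,0,0],
  [1,0,0,3,0,0,0],
  [1,0,0,3,0,0,0],
  [1,0,-0.8,3,0,0,0],
  [1,0,-1.5,3,0,0,0],
  [1,0,-2.2,3,0,0,0],
  [1,0,-2.8,3,0,0,0],
])

```text
time: 8.9
position: [0.586, 0.2181, 0.1327]
tool_rot: [0.768, 0.64, 0.003, 0.002]
ft_force: [2.3, -0.3, 1.8]
grip_width: 0.0004
```

Emit:
carry_out([
  [1,0,-0.5,0,0,0,0],
  [1,0,-0.9,0,0,0,0],
  [1,0,-1.2,0,0,0,0],
  [1,0,-1.2,0,0,0,0],
])

```text
time: 9.3
position: [0.554, 0.2243, 0.1304]
tool_rot: [0.768, 0.641, 0.0, 0.0]
ft_force: [2.4, -0.5, 1.7]
grip_width: 0.0001
```

Run:
```python
from h import *
tgt(-.0125,.145,.13)
```

```text
pos [0.554  0.2243 0.1304] board [-0.0106  0.1455] t 9.3 shift [-0.02 -0.08  0.02] rot [ 0.03 -0.    0.01] F [ 2.4 -0.5  1.7] w 0.0001
```

Emit:
carry_out([
  [1,0,-0.15,0,0,0,0],
  [1,0,-0.3,0,0,0,0],
  [1,0,-0.3,0,0,0,0],
])

```text
time: 9.6
position: [0.553, 0.225, 0.1313]
tool_rot: [0.768, 0.641, 0.005, 0.004]
ft_force: [10.2, -3.3, 0.2]
grip_width: 0.0005
```

Emit:
carry_out([
  [1,0,-0.05,0,0,0,0],
  [1,0,-0.05,0,0,0,0],
])

```text
time: 9.8
position: [0.5529, 0.225, 0.1314]
tool_rot: [0.768, 0.641, 0.006, 0.005]
ft_force: [11.3, -3.0, -2.2]
grip_width: 0.0006
```

Emit:
carry_out([
  [1,0,1,-1,0,0,0],
  [1,-0.5,2,-2.5,0,0,0],
  [1,-2,2,-3.2,0,0,0],
  [1,-4,2,-3.2,0,0,0],
  [1,-6,2,-3.2,0,0,0],
  [1,-8,2,-3.2,0,0,0],
  [1,-10,2,-3.2,0,0,0],
  [1,-11.9,2,-3.2,0,0,0],
])

```text
time: 10.6
position: [0.5387, -0.0767, 0.2091]
tool_rot: [0.768, 0.64, -0.001, -0.003]
ft_force: [0.8, -0.8, -0.4]
grip_width: 0.0008
```

Emit:
carry_out([
  [1,-0.9,0,0,0,0,0],
  [1,-0.9,0,0,0,0,0],
  [1,-0.9,0,0,0,0,0],
])

```text
time: 10.9
position: [0.5359, -0.0973, 0.2093]
tool_rot: [0.769, 0.64, -0.001, -0.002]
ft_force: [0.4, 0.3, -0.3]
grip_width: 0.0008
```

Run:
```python
from h import *
tgt(.033,-.173,.115)
snap("w2",(0,480,0,640),"wrist")
snap("s5")
```

```text
pos [ 0.5359 -0.0973  0.2093] board [ 0.0293 -0.1741] t 10.9 shift [0.04 0.16 3.77] rot [-0.23 -0.1  -0.09] F [ 0.4  0.3 -0.3] w 0.0008
```

View pics/w2.png

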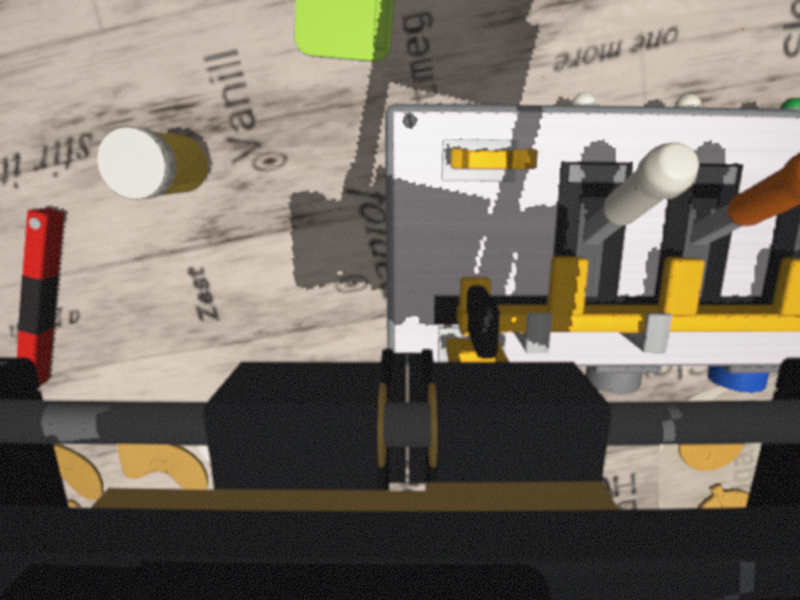

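View pics/s5.png

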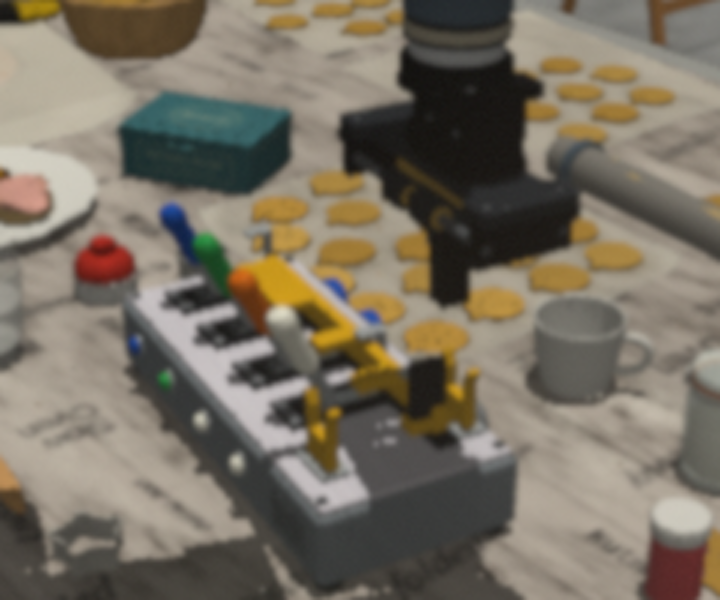

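All four levers lean to the front (off). The black handle is at (482,320) in the wrist picture, right of the fingers. Lowering beside it and pushing.

Emit:
carry_out([
  [1,0,0.1,1.5,0,0,0],
  [1,0,0.1,3,0,0,0],
  [1,0,0.1,3.8,0,0,0],
  [1,0,0.1,3.8,0,0,0],
  [1,0,0.1,3.8,0,0,0],
])

```text
time: 11.5
position: [0.5399, -0.0971, 0.1151]
tool_rot: [0.767, 0.641, -0.0, -0.0]
ft_force: [-0.2, 0.3, 0.0]
grip_width: 0.0002
```

Emit:
carry_out([
  [1,0.4,0,0,0,0,0],
  [1,0.8,0,0,0,0,0],
  [1,1.2,0,0,0,0,0],
  [1,1.6,0,0,0,0,0],
  [1,1.8,0,0,0,0,0],
  [1,2,0,0,0,0,0],
  [1,2,0,0,0,0,0],
])

```text
time: 12.2
position: [0.5492, -0.0485, 0.1153]
tool_rot: [0.768, 0.641, 0.001, 0.0]
ft_force: [0.4, -0.8, 0.8]
grip_width: 0.0006
```

Run:
```python
from h import *
tgt(.033,-.116,.115)
snap("s6")
```

```text
pos [ 0.5492 -0.0485  0.1153] board [ 0.0337 -0.1237] t 12.2 shift [ 0.31 -0.03  0.01] rot [ 0.06 -0.03  0.01] F [ 0.4 -0.8  0.8] w 0.0006
```

View pics/s6.png

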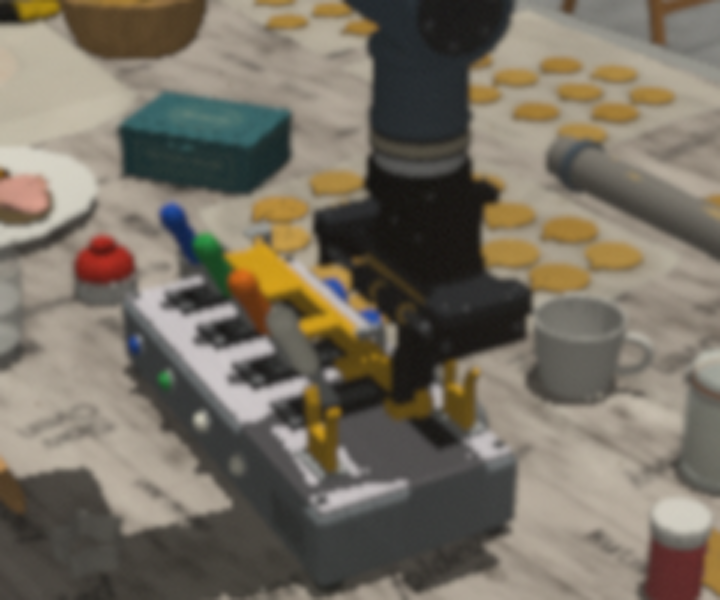

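Emit:
carry_out([
  [1,0.2,0,0,0,0,0],
  [1,0.3,0,0,0,0,0],
  [1,0.3,0,0,0,0,0],
])

```text
time: 12.55
position: [0.55, -0.0416, 0.1148]
tool_rot: [0.768, 0.64, -0.0, -0.0]
ft_force: [0.8, -2.0, 1.3]
grip_width: -0.0
```

Emit:
carry_out([
  [1,0.15,0,0,0,0,0],
  [1,0.15,0,0,0,0,0],
])

```text
time: 12.75
position: [0.5507, -0.0378, 0.1149]
tool_rot: [0.768, 0.64, 0.0, -0.0]
ft_force: [0.8, -2.7, 1.5]
grip_width: 0.0007
```

Emit:
carry_out([
  [1,0.15,0,0,0,0,0],
  [1,0.15,0,0,0,0,0],
])

```text
time: 12.95
position: [0.5514, -0.034, 0.1149]
tool_rot: [0.768, 0.64, 0.0, -0.0]
ft_force: [0.8, -1.7, 0.5]
grip_width: 0.0007
```

Emit:
carry_out([
  [1,0.1,0,0,0,0,0],
  [1,0.15,0,0,0,0,0],
  [1,0.15,0,0,0,0,0],
])

```text
time: 13.25
position: [0.5516, -0.0335, 0.115]
tool_rot: [0.767, 0.641, -0.002, 0.001]
ft_force: [-2.8, -12.1, 1.7]
grip_width: 0.0004
```

Run:
```python
from h import *
tgt(.033,-.116,.115)
snap("s7"); snap("w7",(0,480,0,640),"wrist")
```

```text
pos [ 0.5516 -0.0335  0.115 ] board [ 0.0333 -0.1085] t 13.25 shift [-0.3  -0.01  0.  ] rot [-0.03  0.3   0.13] F [ -2.8 -12.1   1.7] w 0.0004
```

View pics/s7.png

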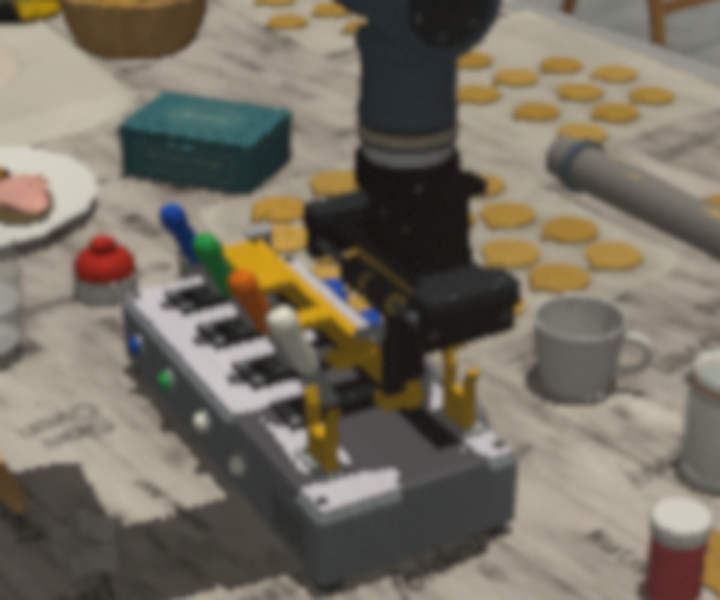

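View pics/w7.png

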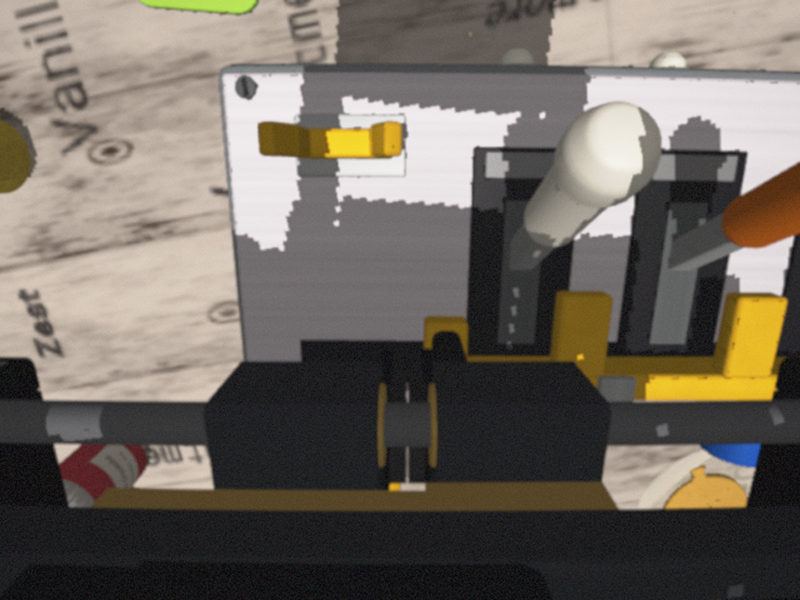

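Emit:
carry_out([
  [1,-0.6,0,0,0,0,0],
  [1,-1,0,-1.5,0,0,0],
  [1,-1,0,-3,0,0,0],
  [1,-1,1.5,-3.9,0,0,0],
  [1,-1,3,-3.9,0,0,0],
  [1,-1,3,-3.9,0,0,0],
  [1,-1,3,-3.9,0,0,0],
])

```text
time: 14.05
position: [0.6207, -0.0682, 0.2116]
tool_rot: [0.768, 0.64, -0.0, -0.002]
ft_force: [0.1, -0.3, -0.9]
grip_width: 0.0004
```

Run:
```python
from h import *
tgt(-.08,.077,.13)
ci=camera_info("wrist");p,d=camera("wrist");np.savez('/tmp/w8.npz',p=p,d=d,o=ci['origin'],r=ci['rotation'])
w,_=pts("wrist",d,p,ci);b=w2b(w);z=w[...,2]
def st(m,n): print(n,m.sum(),'x',np.percentile(b[m][:,0],[1,50,99]).round(4),'y',np.percentile(b[m][:,1],[1,50,99]).round(4),'z',np.percentile(z[m],[1,50,99]).round(4))
near=(abs(b[...,0]-.035)<.04)&(abs(b[...,1]+.105)<.05)
dark=p.max(2)<60
st(near&dark&(z>.132)&(z<.146),'handle top')
hsv=cv2.cvtColor(p,cv2.COLOR_RGB2HSV);yel=(hsv[...,0]>17)&(hsv[...,0]<32)&(hsv[...,1]>150)
for sx in(-.052,.064):
    ms=(abs(b[...,0]-sx)<.015)&(abs(b[...,1]+.134)<.03)&yel
    st(ms&(z>.12),'lips'); st(ms&(z>.098)&(z<.108),'slot')
im=p[:,:,::-1].copy()
B=[(x,y,.075) for x in(-.085,.085) for y in (-.19,.19)]+[(-.052,-.134,.103),(.064,-.134,.103),(.035,-.095,.14)]
for u in proj("wrist",np.array([np.r_[b2w(x,y),z_] for x,y,z_ in B]),ci): cv2.drawMarker(im,tuple(int(round(t)) for t in u),(0,0,255),0,10)
cv2.imwrite("pics/w8.png",im)
dk=(abs(z-.075)<.005); 
for y0 in (-.15,-.12):
    r=dk&(abs(b[...,1]-y0)<.004); print('deck x range',np.percentile(b[r][:,0],[0.5,99.5]))
for x0 in (-.075,0): r=dk&(abs(b[...,0]-x0)<.003); print('deck y min',b[r][:,1].min())
```

```text
pos [ 0.6207 -0.0682  0.2116] board [ 0.1076 -0.1302] t 14.05 shift [ 8.28 -7.5   3.3 ] rot [-0.15 -0.1  -0.01] F [ 0.1 -0.3 -0.9] w 0.0004
handle top 825 x [0.0237 0.0369 0.0516] y [-0.0992 -0.0934 -0.0875] z [0.1333 0.1395 0.1418]Traceback (most recent call last):
  File "<stdin>", line 12, in <module>
  File "<stdin>", line 5, in st
    return _quantile_unchecked(
        a, q, axis, out, overwrite_input, method, keepdims, weights)
    return _ureduce(a,
                    func=_quantile_ureduce_func,
    ...<5 lines>...
                    overwrite_input=overwrite_input,
                    method=method)
    r = func(a, **kwargs)
    result = _quantile(arr,
                       quantiles=q,
    ...<2 lines>...
                       out=out,
                       weights=wgt)
    slices_having_nans = np.isnan(arr[-1, ...])
                                  ~~~^^^^^^^^^
IndexError: index -1 is out of bounds for axis 0 with size 0
```

```bash
cat > an.py <<'E'
from h import *
f=np.load('/tmp/w8.npz');p,d=f['p'],f['d'];ci=dict(camera_info("wrist"));ci['origin']=f['o'];ci['rotation']=f['r']
w,_=pts("wrist",d,p,ci);b=w2b(w);z=w[...,2]
def st(m,n):
    if m.sum()>3: print(n,m.sum(),'x',np.percentile(b[m][:,0],[1,50,99]).round(4),'y',np.percentile(b[m][:,1],[1,50,99]).round(4),'z',np.percentile(z[m],[1,50,99]).round(4))
    else: print(n,'none')
hsv=cv2.cvtColor(p,cv2.COLOR_RGB2HSV);yel=(hsv[...,0]>15)&(hsv[...,0]<34)&(hsv[...,1]>120)
for sx in(-.052,.064):
    ms=(abs(b[...,0]-sx)<.018)&(abs(b[...,1]+.134)<.03)&yel
    st(ms&(z>.118),'lips'); st(ms&(z>.098)&(z<.108),'slot'); st(ms,'all')
dk=(abs(z-.075)<.005)
for y0 in (-.175,-.15,-.12): r=dk&(abs(b[...,1]-y0)<.004); print('deck x range',np.percentile(b[r][:,0],[0.5,99.5]))
for x0 in (-.075,0,.08):
    r=dk&(abs(b[...,0]-x0)<.003)
    if r.sum(): print('deck y min',np.percentile(b[r][:,1],.5))
im=p[:,:,::-1].copy()
B=[(x,y,.075) for x in(-.085,.085) for y in (-.19,.19)]+[(-.052,-.134,.103),(.064,-.134,.103),(.035,-.095,.14)]
for u in proj("wrist",np.array([np.r_[b2w(x,y),z_] for x,y,z_ in B]),ci): cv2.drawMarker(im,tuple(int(round(t)) for t in u),(0,0,255),0,10)
cv2.imwrite("pics/w8.png",im)
E
python3 an.py
```

```text
lips 9 x [-0.0445 -0.0443 -0.044 ] y [-0.1468 -0.1189 -0.1166] z [0.1181 0.1187 0.1197]
slot 494 x [-0.0491 -0.0452 -0.0436] y [-0.1474 -0.1315 -0.1164] z [0.0981 0.1032 0.1075]
all 928 x [-0.049  -0.0445 -0.0437] y [-0.1477 -0.1315 -0.1162] z [0.0812 0.1024 0.1179]
lips 1131 x [0.0615 0.0717 0.0819] y [-0.1636 -0.135  -0.1123] z [0.1207 0.2966 0.3156]
slot 448 x [0.0614 0.0662 0.0714] y [-0.1446 -0.1323 -0.1207] z [0.1012 0.1032 0.1056]
all 1722 x [0.0615 0.0687 0.0818] y [-0.1636 -0.1337 -0.1124] z [0.081  0.1304 0.3153]
deck x range [-0.0572782   0.08142234]
deck x range [-0.05515033  0.08136544]
deck x range [-0.04373961  0.08147161]
deck y min -0.18269708212417715
deck y min -0.18148916194337358
```

View pics/w8.png

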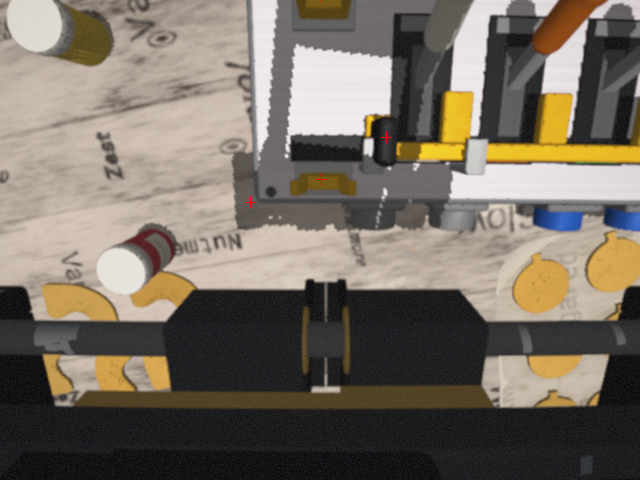

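Run:
```python
from h import *
c=b2w(.002,.002); json.dump([float(c[0]),float(c[1]),-10.35],open('board.json','w')); print(c)
tgt(-.092,.077,.21)
```

```text
[0.54062678 0.08080814]
pos [ 0.6198 -0.0679  0.2113] board [ 0.1046 -0.1321] t 14.1 shift [ 8.36 -7.86  0.1 ] rot [-0.22 -0.09 -0.  ] F [-1.1  0.6 -0.3] w 0.0007
```

Emit:
carry_out([
  [1,1.2,-1,0,0,0,0],
  [1,2.5,-2.3,0,0,0,0],
  [1,3.8,-3.6,0,0,0,0],
  [1,5.1,-4.9,0,0,0,0],
  [1,6.4,-6.2,0,0,0,0],
  [1,7.6,-7.2,0,0,0,0],
  [1,8.4,-7.9,0,0,0,0],
  [1,8.4,-7.9,0,0,0,0],
])

```text
time: 14.9
position: [0.4599, 0.1756, 0.2119]
tool_rot: [0.767, 0.642, -0.002, -0.002]
ft_force: [0.7, -0.2, -0.9]
grip_width: 0.0007
```

Run:
```python
from h import *
tgt(-.092,.077,.13)
snap("s8")
```

```text
pos [0.4599 0.1756 0.2119] board [-0.0964  0.0788] t 14.9 shift [-0.07  0.19  3.28] rot [-0.3   0.01  0.24] F [ 0.7 -0.2 -0.9] w 0.0007
```

View pics/s8.png

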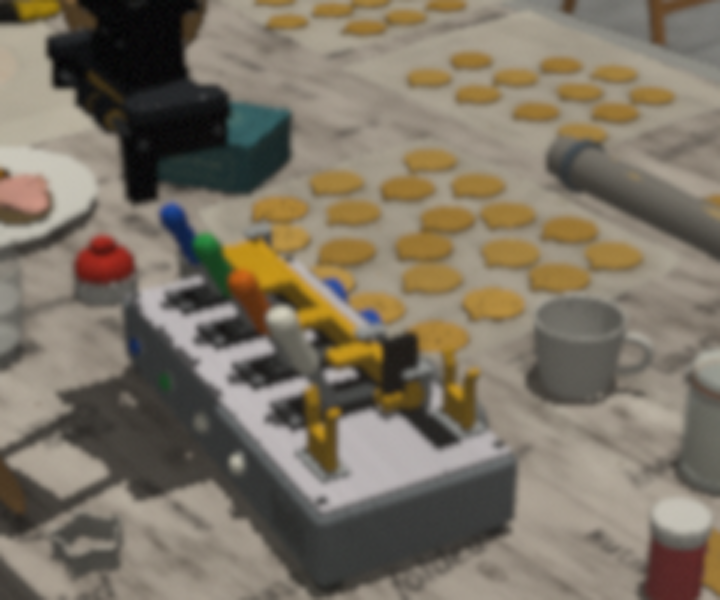

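Emit:
carry_out([
  [1,0,0.1,1.2,0,0,0],
  [1,0,0.1,2.4,0,0,0],
  [1,0,0.1,3.3,0,0,0],
  [1,0,0.1,3.3,0,0,0],
  [1,0,0.8,3.3,0,0,0],
  [1,0,1.5,3.3,0,0,0],
  [1,0,2.2,3.3,0,0,0],
  [1,0,2.2,3.3,0,0,0],
])

```text
time: 15.75
position: [0.5216, 0.1625, 0.1313]
tool_rot: [0.769, 0.64, 0.002, 0.001]
ft_force: [-0.3, 0.4, -0.9]
grip_width: 0.0002
```

Emit:
carry_out([
  [1,0,0.5,0,0,0,0],
  [1,0,1,0,0,0,0],
  [1,0,1.4,0,0,0,0],
  [1,0,1.7,0,0,0,0],
  [1,0,1.7,0,0,0,0],
])

```text
time: 16.25
position: [0.5617, 0.1553, 0.1295]
tool_rot: [0.768, 0.64, -0.0, 0.0]
ft_force: [-1.4, -0.1, -0.1]
grip_width: 0.0005
```

Run:
```python
from h import *
tgt(.014,.077,.13)
snap("s9")
```

```text
pos [0.5617 0.1553 0.1295] board [0.0073 0.077 ] t 16.25 shift [-0.    0.27 -0.02] rot [ 0.02  0.02 -0.02] F [-1.4 -0.1 -0.1] w 0.0005
```

View pics/s9.png

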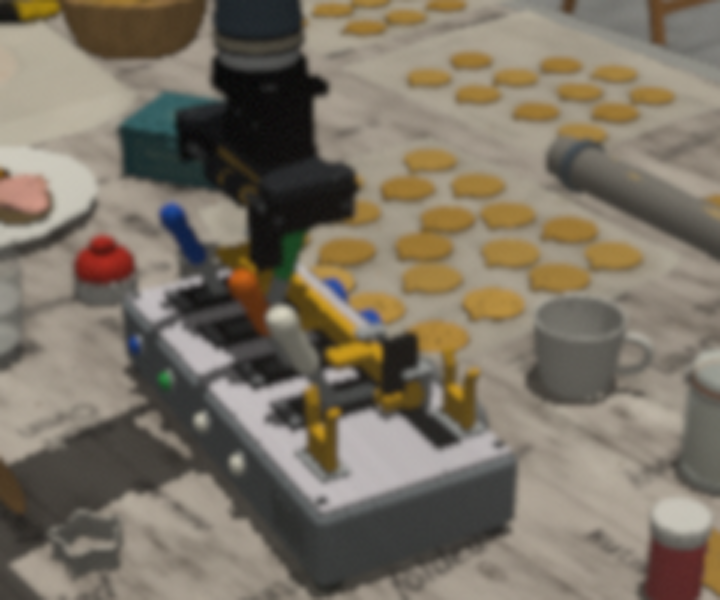

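The green lever passed the teeth freely and leans back; pressing it home.

Emit:
carry_out([
  [1,0,0.15,0,0,0,0],
  [1,0,0.3,0,0,0,0],
  [1,0,0.3,0,0,0,0],
])

```text
time: 16.6
position: [0.5681, 0.1543, 0.1299]
tool_rot: [0.768, 0.64, -0.0, -0.0]
ft_force: [-2.0, 0.6, -1.0]
grip_width: 0.0006
```

Emit:
carry_out([
  [1,0,0.1,0,0,0,0],
  [1,0,0.15,0,0,0,0],
  [1,0,0.15,0,0,0,0],
])

```text
time: 16.9
position: [0.5704, 0.154, 0.1298]
tool_rot: [0.768, 0.64, -0.001, -0.001]
ft_force: [-5.7, 2.1, 0.3]
grip_width: 0.0004
```

Emit:
carry_out([
  [1,0,0.1,0,0,0,0],
  [1,0,0.1,0,0,0,0],
])

```text
time: 17.1
position: [0.5706, 0.1539, 0.1297]
tool_rot: [0.768, 0.64, -0.003, -0.003]
ft_force: [-8.2, 2.0, 3.9]
grip_width: 0.0006
```

Run:
```python
from h import *
tgt(-.092,.005,.21)
```

```text
pos [0.5706 0.1539 0.1297] board [0.0164 0.0773] t 17.1 shift [-2.89 -4.36 -3.18] rot [-0.47  0.04 -0.01] F [-8.2  2.   3.9] w 0.0006
```

Emit:
carry_out([
  [1,0,-1,-0.5,0,0,0],
  [1,0,-2,-2,0,0,0],
  [1,-1,-3.4,-3.2,0,0,0],
  [1,-2.2,-4.5,-3.2,0,0,0],
  [1,-2.9,-4.5,-3.2,0,0,0],
  [1,-2.9,-4.5,-1.6,0,0,0],
  [1,-2.9,-4.5,0,0,0,0],
  [1,-2.9,-4.5,0,0,0,0],
])

```text
time: 17.9
position: [0.4495, 0.1016, 0.1273]
tool_rot: [0.768, 0.64, -0.002, -0.001]
ft_force: [-0.8, -0.1, -0.2]
grip_width: 0.0002
```

Run:
```python
from h import *
tgt(-.0,.005,.13)
snap("s10")
```

```text
pos [0.4495 0.1016 0.1273] board [-0.0934  0.0041] t 17.9 shift [ 0.04  3.73 -0.12] rot [-0.27  0.06 -0.04] F [-0.8 -0.1 -0.2] w 0.0002
```

View pics/s10.png

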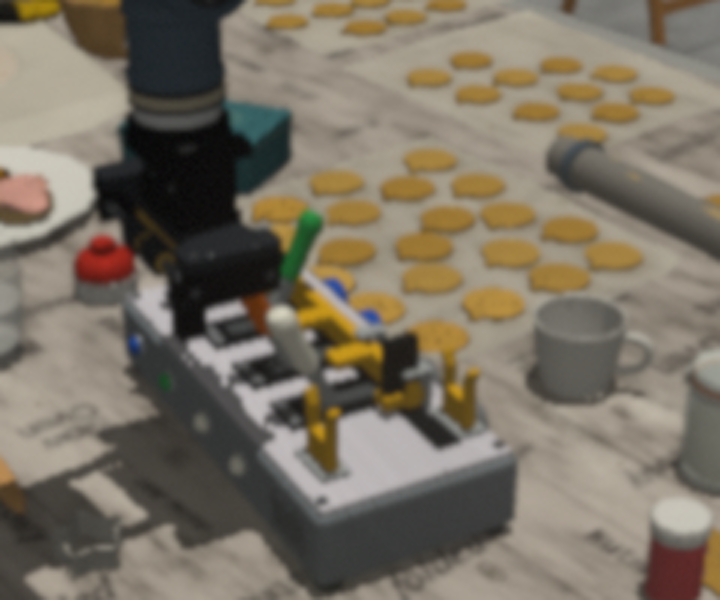

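Emit:
carry_out([
  [1,0,0.8,0,0,0,0],
  [1,0,1.5,0,0,0,0],
  [1,0,2.2,0,0,0,0],
  [1,0,2.9,0,0,0,0],
  [1,0,3.4,0,0,0,0],
  [1,0,3.8,0,0,0,0],
  [1,0,4,0,0,0,0],
  [1,0,4,0,0,0,0],
])

```text
time: 18.75
position: [0.5501, 0.0842, 0.1306]
tool_rot: [0.768, 0.64, 0.001, 0.001]
ft_force: [-1.4, 0.7, -0.5]
grip_width: 0.0007
```

Emit:
carry_out([
  [1,0,0.15,0,0,0,0],
  [1,0,0.3,0,0,0,0],
  [1,0,0.4,0,0,0,0],
  [1,0,0.4,0,0,0,0],
])

```text
time: 19.15
position: [0.5568, 0.0826, 0.1293]
tool_rot: [0.768, 0.64, -0.002, -0.002]
ft_force: [-3.9, 1.5, 1.2]
grip_width: 0.0003
```

Run:
```python
from h import *
tgt(.0165,.005,.13)
```

```text
pos [0.5568 0.0826 0.1293] board [0.0155 0.0047] t 19.15 shift [ 0.01  0.04 -0.03] rot [-0.29  0.03 -0.  ] F [-3.9  1.5  1.2] w 0.0003
```

Emit:
carry_out([
  [1,0,0.1,0,0,0,0],
  [1,0,0.2,0,0,0,0],
  [1,0,0.2,0,0,0,0],
])

```text
time: 19.45
position: [0.5572, 0.0826, 0.129]
tool_rot: [0.768, 0.64, -0.005, -0.005]
ft_force: [-11.8, 3.8, 6.6]
grip_width: 0.0002
```

Run:
```python
from h import *
tgt(.0165,.005,.13)
```

```text
pos [0.5572 0.0826 0.129 ] board [0.016  0.0047] t 19.45 shift [ 0.01  0.02 -0.04] rot [-0.85  0.06  0.01] F [-11.8   3.8   6.6] w 0.0002
```

Emit:
carry_out([
  [1,0,-1.2,-1,0,0,0],
  [1,-0.5,-2.5,-2.5,0,0,0],
  [1,-2,-3.5,-4,0,0,0],
  [1,-4,-3.5,-5,0,0,4],
  [1,-6,-3,-5,0,0,8],
  [1,-8,-2.5,-5,0,0,12],
  [1,-10,-2,-5,0,0,16],
  [0.3,-12,-1.5,-5,0,0,16],
])

```text
time: 20.25
position: [0.4728, -0.1918, 0.256]
tool_rot: [0.85, 0.527, 0.001, 0.002]
ft_force: [0.2, 0.6, 1.1]
grip_width: 0.0036
```

Run:
```python
from h import *
delta([.585,-.37,.24],63)
```

```text
pos [ 0.4728 -0.1918  0.256 ] board [-0.0178 -0.2803] t 20.25 shift [-4.38  7.19  0.68] rot [0.29 0.07 0.56] F [0.2 0.6 1.1] w 0.0036
```

Emit:
carry_out([
  [0,-1,1.6,0,0,0,0.5],
  [0,-2,3.2,0,0,0,0.5],
  [0,-3,4.8,0.3,0,0,0.5],
  [0,-4,6.4,0.6,0,0,0.5],
  [0,-4.4,7.2,0.6,0,0,0.5],
  [0,-4.4,7.2,0.6,0,0,0.5],
  [0,-4.4,7.2,0.6,0,0,0.5],
])

```text
time: 20.95
position: [0.5841, -0.3672, 0.2395]
tool_rot: [0.852, 0.523, -0.0, 0.0]
ft_force: [0.0, -0.1, 0.9]
grip_width: 0.0432
```

Run:
```python
from h import *
o=get_obs();ci=camera_info("wrist");p,d=camera("wrist")
w,_=pts("wrist",d,p,ci);z=w[...,2];hsv=cv2.cvtColor(p,cv2.COLOR_RGB2HSV)
cv2.imwrite("pics/w9.png",p[:,:,::-1])
mb=((hsv[...,0]<8)|(hsv[...,0]>172))&(hsv[...,1]>150)&(hsv[...,2]>60)&(abs(z-.022)<.012)&(np.hypot(w[...,0]-.507,w[...,1]+.392)<.1)
top=mb&(z>.018)
q=w[top]; print(top.sum(),np.median(q[:,2])); print(cv2.minAreaRect((q[:,:2]*1000).astype(np.float32)))
c=q[:,:2].mean(0);u,s,vt=np.linalg.svd(q[:,:2]-c,full_matrices=False);v=vt[0]*np.sign(vt[0,0]);t=(q[:,:2]-c)@v;s=(q[:,:2]-c)@[-v[1],v[0]]
mid=c+v*(np.percentile(t,.3)+np.percentile(t,99.7))/2+np.array([-v[1],v[0]])*(np.percentile(s,.5)+np.percentile(s,99.5))/2
print('axis deg',np.degrees(np.arctan2(v[1],v[0])),'mid',mid,np.ptp(t),np.ptp(s))
delta(np.r_[mid,.004],90+np.degrees(np.arctan2(v[1],v[0])))
```

```text
1467 0.022272256144795832
((508.394287109375, -391.0387878417969), (15.485946655273438, 146.46755981445312), 62.86659240722656)
axis deg -26.852201930741522 mid [ 0.50834025 -0.39104968] 0.14642210343352463 0.015498545169978478
pos [ 0.5838 -0.3663  0.2398] board [ 0.1228 -0.4321] t 21.0 shift [-2.25 -2.24  9.43] rot [-0.03 -0.    0.01] F [ 0.1 -0.2 -0.3] w 0.043
```

View pics/w9.png

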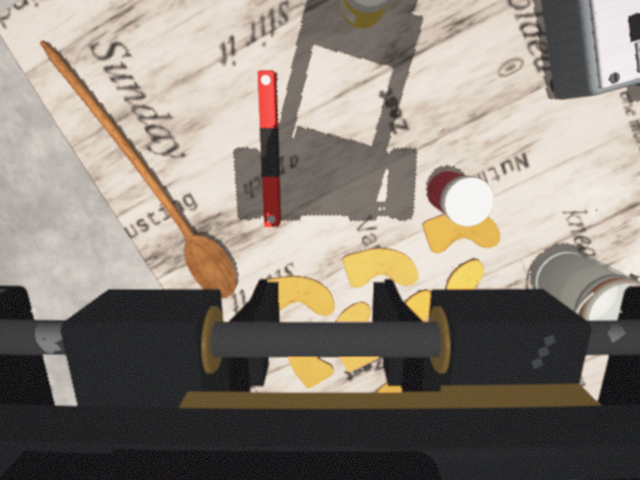

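The bar at (270,150) is aligned with the tool; its measured 146 x 15.5 mm top at 22 mm height fits the given sizes, and nothing is within the fingers' way.

Emit:
carry_out([
  [0,-1.2,-1.2,1,0,0,0],
  [0,-2.25,-2.25,2,0,0,0],
  [0,-2.25,-2.25,4,0,0,0],
  [0,-2.25,-2.25,6,0,0,0],
  [0,-2.25,-2.25,7.5,0,0,0],
  [0,-2.25,-2.25,7.5,0,0,0],
  [0,-2.25,-2.25,7.5,0,0,0],
])

```text
time: 21.7
position: [0.5087, -0.3909, 0.0534]
tool_rot: [0.852, 0.524, -0.0, -0.0]
ft_force: [-0.1, -1.2, 1.0]
grip_width: 0.0438
```

Run:
```python
from h import *
delta([.5083,-.391,.004],63.15)
snap("s11",(280,460,300,540)); snap("w10",(0,480,0,640),"wrist")
```

```text
pos [ 0.5087 -0.3909  0.0534] board [ 0.0534 -0.4698] t 21.7 shift [-0.01 -0.01  1.98] rot [-0.    0.    0.05] F [-0.1 -1.2  1. ] w 0.0438
```

View pics/s11.png

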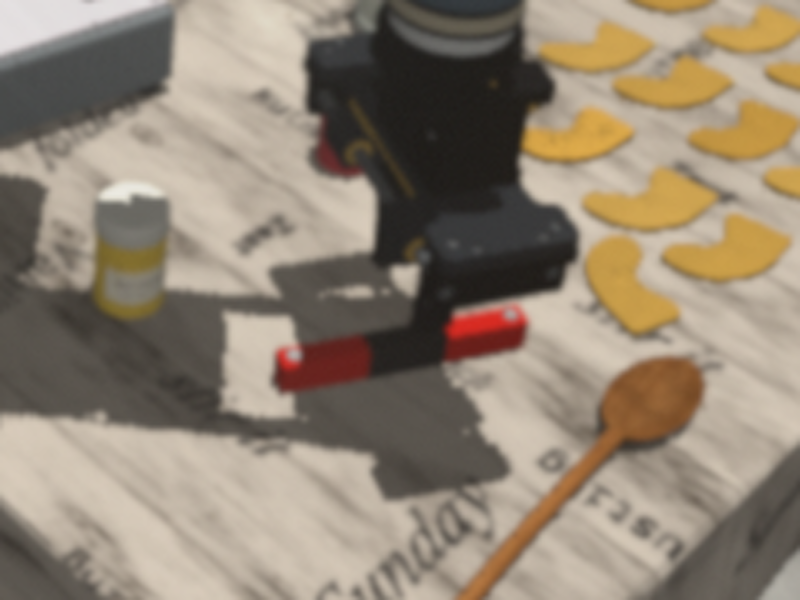

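View pics/w10.png

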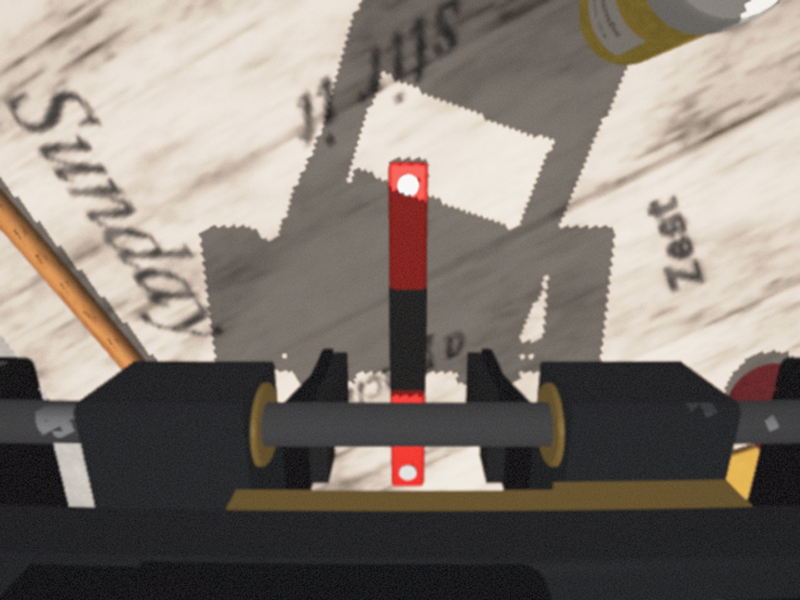

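The bar is centred between the fingers (column 408) and parallel to them.

Emit:
carry_out([
  [0,0,0,1,0,0,0],
  [0,0,0,1.95,0,0,0],
  [0,0,0,1.95,0,0,0],
  [1,0,0,1.95,0,0,0],
  [1,0,0,1.95,0,0,0],
  [1,0,0,1.95,0,0,0],
  [1,0,0,1.95,0,0,0],
  [1,0,0,1.95,0,0,0],
], force=40)

```text
time: 22.6
position: [0.509, -0.392, 0.0048]
tool_rot: [0.852, 0.524, 0.0, 0.001]
ft_force: [-0.8, 0.6, 3.4]
grip_width: 0.0154
```

Run:
```python
from h import *
tgt(.006,-.134,.19)
```

```text
pos [ 0.509  -0.392   0.0048] board [ 0.0539 -0.4708] t 22.6 shift [12.37 -5.65 -7.42] rot [  0.08   0.03 -16.5 ] F [-0.8  0.6  3.4] w 0.0154
```

Emit:
carry_out([
  [1,0,0,-1,0,0,0],
  [1,0,0,-2.5,0,0,0],
  [1,0,0,-4,0,0,0],
  [1,0,0,-5.5,0,0,0],
  [1,0,0,-7,0,0,0],
  [1,1,-0.5,-8,0,0,-3],
  [1,2,-1,-8,0,0,-6],
  [1,2,-1,-8,0,0,-6],
])

```text
time: 23.4
position: [0.5082, -0.3317, 0.2045]
tool_rot: [0.823, 0.569, 0.0, -0.001]
ft_force: [0.1, -0.2, -2.0]
grip_width: 0.0154
```

Run:
```python
from h import *
tgt(.006,-.134,.19)
```

```text
pos [ 0.5082 -0.3317  0.2045] board [ 0.0422 -0.4116] t 23.4 shift [10.66 -3.41  0.61] rot [ -0.11  -0.14 -10.33] F [ 0.1 -0.2 -2. ] w 0.0154
```

Emit:
carry_out([
  [1,1.3,-0.4,0,0,0,-2],
  [1,2.8,-0.9,0,0,0,-4],
  [1,4.3,-1.4,0,0,0,-6],
  [1,5.8,-1.9,0,0,0,-8],
  [1,7.3,-2.4,0,0,0,-10.3],
  [1,8.8,-2.9,0,0,0,-10.3],
  [1,10,-3.4,0.3,0,0,-10.3],
  [1,10.6,-3.4,0.6,0,0,-10.3],
])

```text
time: 24.2
position: [0.5222, -0.0551, 0.188]
tool_rot: [0.769, 0.64, -0.001, -0.001]
ft_force: [-0.2, -1.6, -2.4]
grip_width: 0.0154
```

Emit:
carry_out([
  [1,0,0,0,0,0,0],
  [1,0,0,0,0,0,0],
  [1,0,0,0,0,0,0],
])

```text
time: 24.5
position: [0.5243, -0.0594, 0.1888]
tool_rot: [0.77, 0.639, -0.0, 0.0]
ft_force: [0.2, -1.1, -2.2]
grip_width: 0.0154
```

```bash
cat > an2.py <<'E'
from h import *
import sys
tag=sys.argv[1]
tgt(.006,-.134,.108)
ci=camera_info("wrist");p,d=camera("wrist")
cv2.imwrite(f"pics/{tag}.png",p[:,:,::-1]); np.savez(f'/tmp/{tag}.npz',p=p,d=d,o=ci['origin'],r=ci['rotation'])
w,_=pts("wrist",d,p,ci);z=w[...,2];b=w2b(w);hsv=cv2.cvtColor(p,cv2.COLOR_RGB2HSV)
o=get_obs();zb=o['position'][2]-.0048+.022
red=((hsv[...,0]<8)|(hsv[...,0]>172))&(hsv[...,1]>150)&(abs(z-zb)<.006)&(np.hypot(b[...,0],b[...,1]+.134)<.11)
q=b[red];print('bar red',len(q),'z',np.median(z[red]),'expected',zb)
if len(q)>20:
    for lo,hi in ((-.09,-.05),(-.05,-.02),(.03,.06),(.06,.09)):
        r=q[(q[:,0]>lo)&(q[:,0]<hi)]
        if len(r)>20: print(lo,'y edges',np.percentile(r[:,1],[1,99]).round(4),'mid',np.percentile(r[:,1],[1,99]).mean().round(4))
    print('x',q[:,0].min(),q[:,0].max())
yel=(hsv[...,0]>15)&(hsv[...,0]<34)&(hsv[...,1]>120)
for sx in(-.052,.064):
    ms=(abs(b[...,0]-sx)<.018)&(abs(b[...,1]+.134)<.03)&yel
    for lo,hi in ((.098,.108),(.108,.134)):
        m=ms&(z>lo)&(z<hi)
        if m.sum()>10: print('saddle',sx,lo,m.sum(),'x',np.percentile(b[m][:,0],[1,50,99]).round(4),'y',np.percentile(b[m][:,1],[1,50,99]).round(4))
E
python3 an2.py w11; python3 -c "
from h import *
snap('s12')"
```

```text
pos [ 0.5243 -0.0594  0.1888] board [ 0.0091 -0.1409] t 24.5 shift [ 0.28 -0.13  3.23] rot [ 0.04  0.04 -0.28] F [ 0.2 -1.1 -2.2] w 0.0154
bar red 5626 z 0.2063773604506388 expected 0.20607614156271128
-0.09 y edges [-0.1487 -0.1337] mid -0.1412
-0.05 y edges [-0.1486 -0.134 ] mid -0.1413
0.03 y edges [-0.1488 -0.1346] mid -0.1417
x -0.06608475870840708 0.046334352002292134
saddle -0.052 0.098 132 x [-0.056  -0.0517 -0.0467] y [-0.1276 -0.125  -0.1202]
saddle -0.052 0.108 365 x [-0.056  -0.0516 -0.047 ] y [-0.1545 -0.1192 -0.1131]
```

View pics/w11.png

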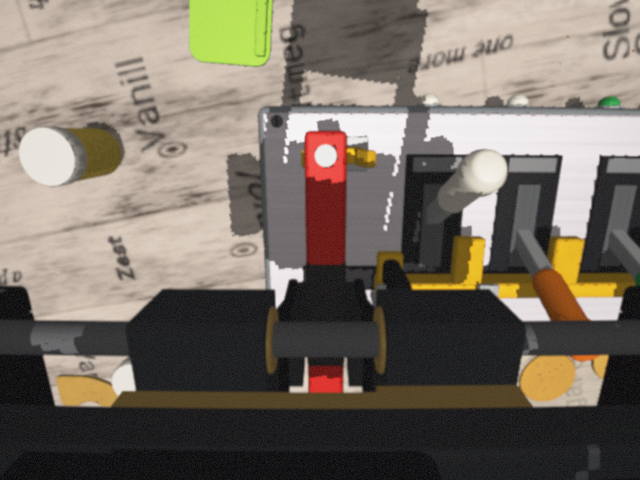

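View pics/s12.png

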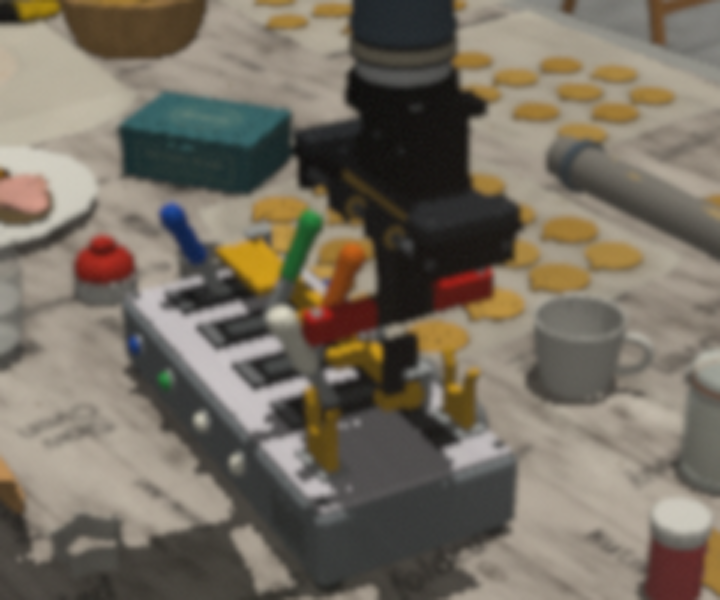

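Emit:
carry_out([
  [1,0.15,-0.1,0,0,0,-0.2],
  [1,0.3,-0.13,0.5,0,0,-0.3],
  [1,0.3,-0.13,1,0,0,-0.3],
  [1,0.3,-0.13,1.5,0,0,-0.3],
  [1,0.3,-0.13,1.8,0,0,-0.3],
  [1,0.3,-0.13,1.8,0,0,-0.3],
  [1,0.3,-0.13,1.8,0,0,-0.3],
])

```text
time: 25.3
position: [0.5221, -0.0501, 0.144]
tool_rot: [0.768, 0.641, 0.0, 0.0]
ft_force: [0.1, -0.2, -0.4]
grip_width: 0.0152
```

```bash
python3 an2.py w12; python3 -c "
from h import *
snap('s13')"
```

```text
pos [ 0.5221 -0.0501  0.144 ] board [ 0.0053 -0.1321] t 25.3 shift [-0.08  0.03  1.44] rot [0.02 0.   0.08] F [ 0.1 -0.2 -0.4] w 0.0152
bar red 5657 z 0.16158599379545413 expected 0.16146860207786287
-0.09 y edges [-0.1404 -0.1253] mid -0.1329
-0.05 y edges [-0.1401 -0.1254] mid -0.1327
0.03 y edges [-0.1399 -0.1252] mid -0.1326
x -0.06992552501596341 0.0425481242609367
saddle -0.052 0.098 56 x [-0.0561 -0.054  -0.0474] y [-0.1494 -0.1449 -0.1181]
saddle -0.052 0.108 982 x [-0.0561 -0.0518 -0.0469] y [-0.1543 -0.1449 -0.1132]
saddle 0.064 0.098 29 x [0.0594 0.0649 0.0684] y [-0.1451 -0.1444 -0.1203]
saddle 0.064 0.108 254 x [0.0594 0.0633 0.0683] y [-0.1516 -0.1211 -0.1133]
```

View pics/w12.png

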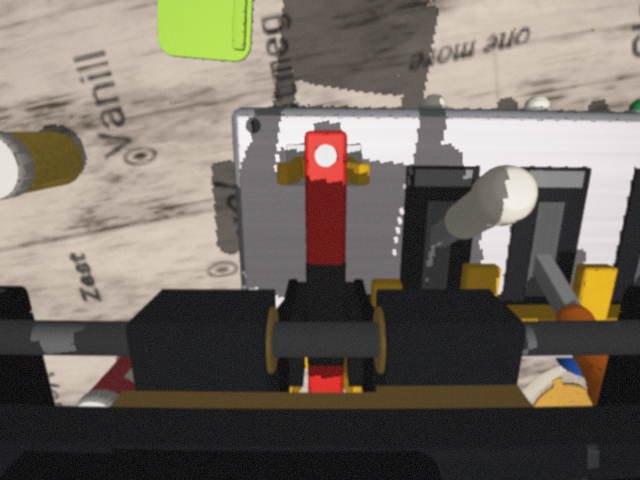

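View pics/s13.png

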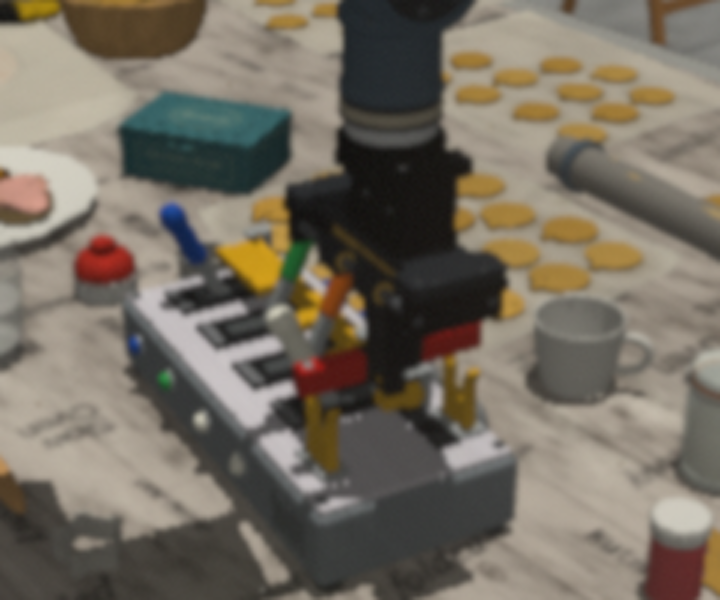

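Bar is 1 mm left of the saddles' middle and parallel (picture: bar column 326 between lips 280–368). Lowering.

Emit:
carry_out([
  [1,-0.05,0.03,0.3,0,0,0],
  [1,-0.05,0.03,0.6,0,0,0],
  [1,-0.05,0.03,0.9,0,0,0],
  [1,-0.05,0.03,1.1,0,0,0],
  [1,-0.05,0.03,1.25,0,0,0],
  [1,-0.05,0.03,1.25,0,0,0],
])

```text
time: 26.0
position: [0.522, -0.0511, 0.1118]
tool_rot: [0.767, 0.641, -0.0, -0.001]
ft_force: [-0.2, -0.7, -1.4]
grip_width: 0.0156
```

Emit:
carry_out([
  [1,0,0,0.1,0,0,0],
  [1,0,0,0.2,0,0,0],
  [1,0,0,0.2,0,0,0],
])

```text
time: 26.3
position: [0.5227, -0.0513, 0.1077]
tool_rot: [0.767, 0.641, 0.0, 0.0]
ft_force: [0.8, -0.1, -0.5]
grip_width: 0.0155
```

```bash
python3 an2.py w13
```

```text
pos [ 0.5227 -0.0513  0.1077] board [ 0.0061 -0.1332] t 26.3 shift [-0.03 -0.01 -0.01] rot [0.04 0.01 0.1 ] F [ 0.8 -0.1 -0.5] w 0.0155
bar red 5642 z 0.1253141742841165 expected 0.124941349071683
-0.09 y edges [-0.1415 -0.1265] mid -0.134
-0.05 y edges [-0.1412 -0.1265] mid -0.1339
0.03 y edges [-0.1415 -0.1263] mid -0.1339
x -0.06911018449278462 0.043397604615503155
saddle -0.052 0.098 265 x [-0.0561 -0.0525 -0.0469] y [-0.1491 -0.1431 -0.1195]
saddle -0.052 0.108 1652 x [-0.0561 -0.0519 -0.0469] y [-0.1545 -0.1261 -0.1131]
saddle 0.064 0.098 150 x [0.0588 0.06   0.0608] y [-0.1503 -0.1437 -0.1183]
```

View pics/w13.png

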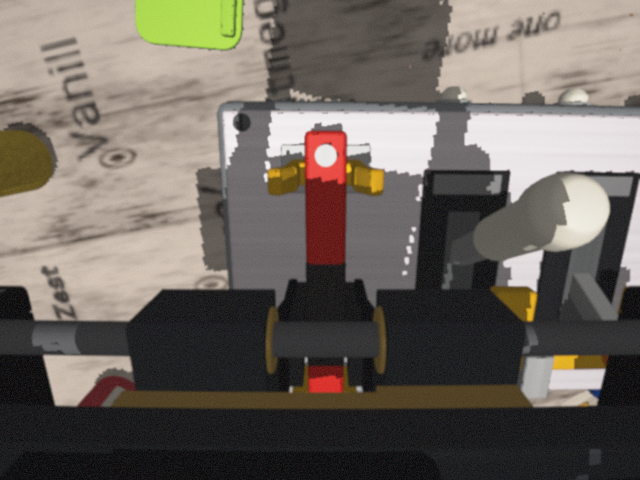

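Emit:
carry_out([
  [1,0,0,0.05,0,0,0],
  [1,0,0,0.08,0,0,0],
  [1,0,0,0.08,0,0,0],
])

```text
time: 26.65
position: [0.5228, -0.0513, 0.1077]
tool_rot: [0.767, 0.641, 0.0, 0.001]
ft_force: [-3.1, 0.7, 14.3]
grip_width: 0.0156
```

Seated (14 N up, no further travel). Opening only to ~30 mm so the left finger keeps clear of the handle.

Emit:
carry_out([
  [1,0,0,-0.06,0,0,0],
  [0.35,0,0,-0.06,0,0,0],
  [0.35,0,0,-0.06,0,0,0],
  [0.35,0,0,-0.06,0,0,0],
  [0.35,0,0,-0.06,0,0,0],
])

```text
time: 27.15
position: [0.5224, -0.0512, 0.1068]
tool_rot: [0.767, 0.641, -0.0, -0.0]
ft_force: [0.1, -0.4, -0.2]
grip_width: 0.0275
```

Emit:
carry_out([
  [0.35,0,0,-0.5,0,0,0],
  [0.35,0,0,-1,0,0,0],
  [0.35,0,0,-2,0,0,0],
  [0.35,0,0,-3.5,0,0,0],
  [0.35,0,0,-5,0,0,0],
  [0.35,-1,1.5,-5,0,0,0],
  [0.35,-2,3,-5,0,0,0],
  [0.35,-2,3,-5,0,0,0],
])

```text
time: 27.95
position: [0.5923, -0.1184, 0.2345]
tool_rot: [0.768, 0.64, 0.002, 0.005]
ft_force: [-0.6, 1.1, -0.4]
grip_width: 0.0285
```

Run:
```python
from h import *
tgt(0.006,-.134,.2)
snap("s14"); snap("w14",(0,480,0,640),"wrist")
for n in ("wrist",):
    ci=camera_info(n);p,d=camera(n);w,_=pts(n,d,p,ci);b=w2b(w);z=w[...,2];hsv=cv2.cvtColor(p,cv2.COLOR_RGB2HSV)
    m=((hsv[...,0]<8)|(hsv[...,0]>172))&(hsv[...,1]>150)&(np.hypot(b[...,0],b[...,1]+.134)<.11)&(z>.09)&(z<.15)
    print(m.sum(),'x',np.percentile(b[m][:,0],[.5,99.5]),'y',np.percentile(b[m][:,1],[1,99]),'z',np.percentile(z[m],[5,50,95]))
    for l,h in((-.08,-.04),(.04,.09)):
        k=m&(b[...,0]>l)&(b[...,0]<h)
        if k.sum(): print(np.median(z[k]),np.median(b[k][:,1]))
    hb=(p.max(2)<60)&(abs(b[...,0]-.035)<.03)&(abs(b[...,1]+.095)<.015)&(z>.132)&(z<.146)
    if hb.sum(): print('handle',np.percentile(b[hb],[1,50,99],axis=0))
    for nm,x,y in (("mains",-.045,.145),("gen",.045,.077),("oven",.045,.005),("roller",-.045,-.063)):
        k=(abs(b[...,1]-y)<.025)&(abs(z-.163)<.008)&(abs(b[...,0])<.075)
        if k.sum(): print(nm,k.sum(),np.median(b[k],axis=0).round(4))
```

```text
pos [ 0.5923 -0.1184  0.2345] board [ 0.0866 -0.1866] t 27.95 shift [ 2.11 -3.24  1.34] rot [ 0.54  0.18 -0.05] F [-0.6  1.1 -0.4] w 0.0285
3536 x [-0.06774256  0.07811328] y [-0.14218976 -0.12663419] z [0.11746624 0.12518808 0.12648867]
0.12521910957297977 -0.13603483305449626
0.12511106442939188 -0.13569403315944123
handle [[ 0.02124891 -0.1017467 ]
 [ 0.03479842 -0.09778106]
 [ 0.04826898 -0.09092194]]
oven 1280 [ 0.0471 -0.0009]
roller 1712 [-0.0445 -0.0669]
```

View pics/s14.png

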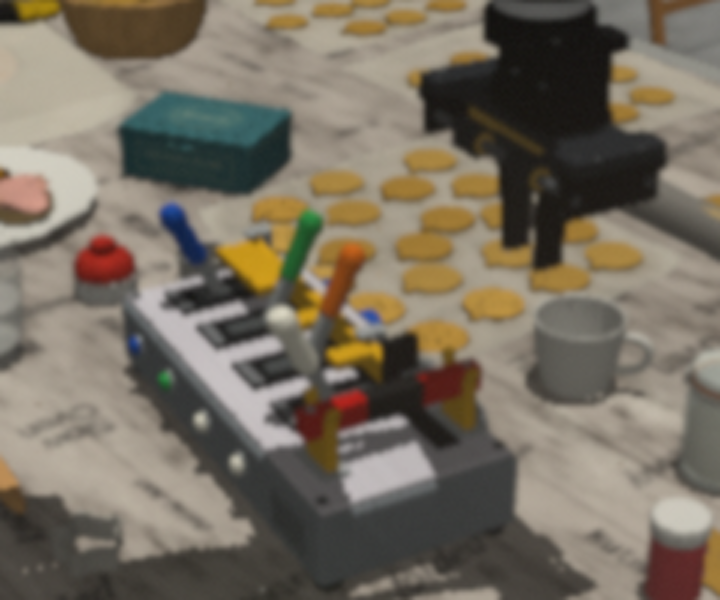

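View pics/w14.png

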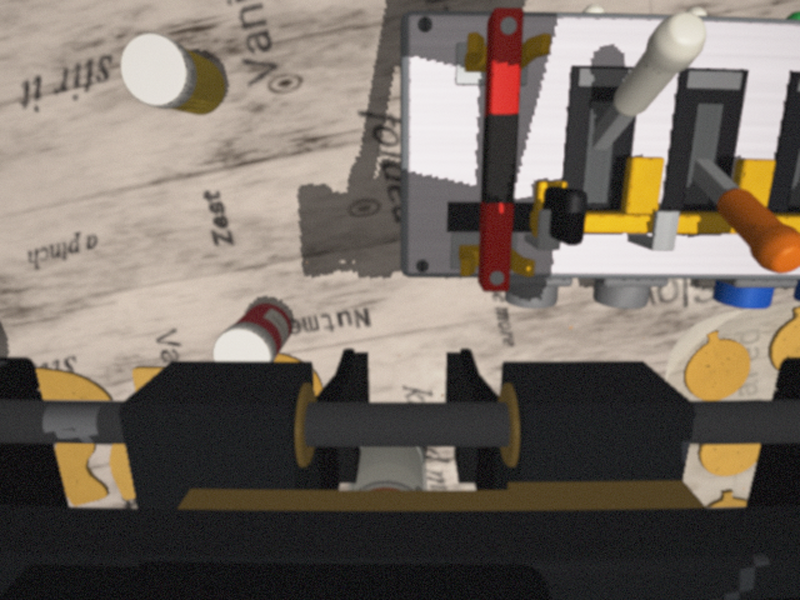

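Emit:
carry_out([
  [0.35,-1,0,-1,0,0,0],
  [0.35,-2,0,-2,0,0,0],
  [0.35,-2,0,-2,0,0,0],
  [0.35,-2,0,-2,0,0,0],
  [0.35,-2,0,-2,0,0,0],
])

```text
time: 28.6
position: [0.5772, -0.1612, 0.281]
tool_rot: [0.767, 0.641, -0.0, -0.002]
ft_force: [0.2, 0.3, 0.6]
grip_width: 0.0282
```

Run:
```python
from h import *
p,d=camera("top");w,_=pts("top",d,p);b=w2b(w);z=w[...,2]
cv2.imwrite("pics/t15.png",cv2.resize(p[190:330,190:390,::-1],(800,560),interpolation=cv2.INTER_CUBIC))
for n in ("top","scene"):
    if n=="scene": p,d=camera(n);w,_=pts(n,d,p);b=w2b(w);z=w[...,2]
    for nm,y in (("mains",.145),("gen",.077),("oven",.005),("roller",-.063)):
        k=(abs(b[...,1]-y)<.02)&(abs(z-.16)<.009)&(abs(b[...,0])<.075)
        print(n,nm,k.sum(),np.median(b[k],axis=0).round(4) if k.sum() else '')
print(get_obs()['time'])
```

```text
top mains 50 [-0.0472  0.1408]
top gen 51 [0.0437 0.0739]
top oven 51 [0.0431 0.0024]
top roller 47 [-0.049  -0.0643]
scene mains 66 [-0.0499  0.138 ]
scene gen 70 [0.0434 0.0716]
scene oven 72 [ 0.0432 -0.0005]
scene roller 86 [-0.0491 -0.0686]
28.7
```

View pics/t15.png

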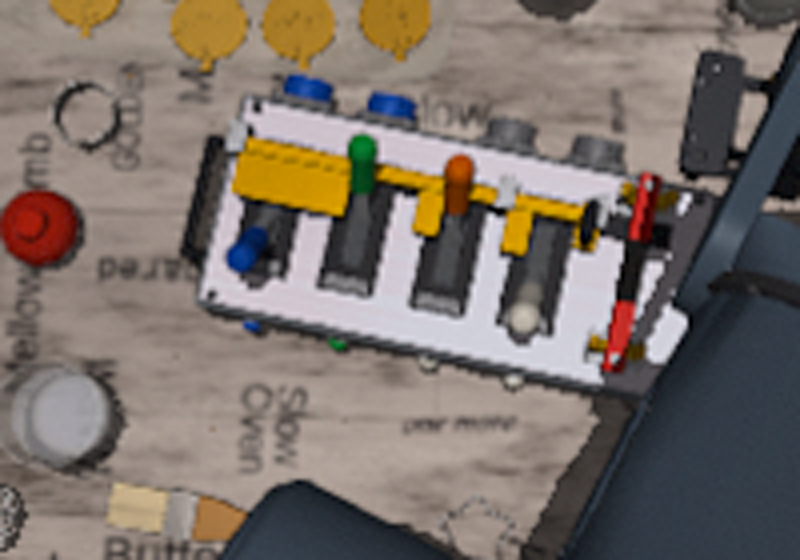

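Blue and white stand at the front, green and orange at the back. Front to back they span about 92 mm, as two levers at their stops should. The bar lies in both saddles, level at both ends.

```bash
python3 -c "
from rig import *
print(hand_in())"
```

```text
the job is handed in; nothing more can be done
None
```

The power board is on the generator and locked there, and I handed the job in at about 29 s of the 72 s allowed.

**Order of work:** oven off, dough roller off, mains off, slide across to the generator side, generator on, oven back on. The dough roller stays off. The lock bar went in last. I pushed each lever and the slide until it stopped moving. The force at the stops was 8–12 N and nothing was forced past one.

**Last checks:**
- **Levers:** the pictures show mains and dough roller forward (off), generator and oven back (on). Their tips stand about 92 mm apart front to back, which fits both end positions.
- **Lock bar:** it took 14 N when it seated. Its top is level at 125 mm at both ends (103 mm seat plus 22 mm bar), it lies in both saddles, and the gripper is clear of it.
- **Other things:** I touched nothing else on the table. I looked at the surroundings in the pictures but did not measure each item again.

**Disagreements:**
- My first board position differed from the wrist camera's by about 2 mm in x and y. I corrected it before switching the generator on.
- The slide's handle measured about 38 mm from the bar's middle, where 39 mm was expected. That is within camera error, and the slide had reached its stop.

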